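# Close the battery's filler mouths, then fit the fuses

### The arm

A 6-joint arm with a two-finger parallel gripper is mounted at the origin on the work surface. World frame = base frame: x ahead of the robot, y to its left, z up, the work surface at z = 0. Lengths are in m, angles in rad, forces in N, time in s.
With the tool pointing down it reaches from about 0.35 to 0.775 m from the base axis. Payload 7.3 kg.
Tool frame: the origin (TCP) lies at the very end of the fingers, on their centre line; the grasp point (between the pads) lies 19 mm behind it (robot.hold_point_z is the distance from the TCP to the grasp point, in m); z points along the fingers, y is the direction in which the jaws open and shut (so a half turn about z gives the same grasp; the last joint's range is limited). The gripper opens to 92 mm and grips with 3 to 60 N. Pads are 19 mm wide; open, the fingers measure 130 mm over their backs; the gripper's body (75 mm by 190 mm) begins 47 mm behind the grasp point.
Start: joints at [-1.383, 0.342, 1.524, -0, 1.275, -0.146], TCP at [0.172, -0.496, 0.227] pointing down, gripper open.
Joint ranges: [-2.53, 2.53], [-0.77, 2.02], [0.04, 2.7], [-1, 4.14], [0.28, 2.66], [-3.11, 3.11]. Speed limits (rad/s): [2.57, 2.57, 3.14, 3.14, 3.14, 3.14].

### API

Orientations are given as [roll, pitch, yaw] about the fixed x, y, z axes, in that order (R = Rz(yaw) Ry(pitch) Rx(roll)).
In Python, from cell import monitor, viewer, robot gives the robot as it stands.
- The arm moves only by the tool move_arm, never from a script. Its argument "deltas" is a list of rows, each an object of numbers: "x", "y", "z": the shift along the tool's x, y, z in m; "wx", "wy", "wz": the turn, a rotation vector about the tool's x, y, z in degrees; "hand": the opening, from 0 (shut) to 1 (fully open). In form: [{"x": .., "y": .., "z": .., "wx": .., "wy": .., "wz": .., "hand": ..}, ...]. A call has 1 to 8 rows; each row is the pose to reach, as a shift and turn from the pose commanded when the call began, along the tool's axes at that moment; what a row does not reach only later rows make up. A row lasts 1/8 s, in which the tool goes at most 62.5 mm and 10.7 degrees, less where a joint would pass 70% of its speed; a pose out of reach is approached as far as the arm can. A call with a gripper value outside its range is refused whole. The fingers move at their own pace and stop on an object; "grip_force" is the grip in N (left out, the last holds). Time passes only in rows, so rows that repeat a pose let the fingers close. It gives the time, the measured TCP pose, the force and the opening at its end, in the units of the state.
- monitor.observe(): the state, without advancing time (a new reading comes with each control period).
- viewer.read_camera(name): name is "scene" or "side" or "wrist"; returns the picture (420x560x3 uint8, red, green, blue); there is no depth.
- viewer.camera_params(name): a dict with "camera_matrix" (3x3 intrinsics, pixels), "R" (3x3) and "t" (3): a world point X has camera coordinates R X + t. Camera axes: x right, y down, z forward; pixel columns grow to the right and rows downward; lengths in m; the calibration is good to about 2 mm. A picture is of the moment at which its call begins: read the wrist's pose just before it. camera_params takes no time and is no camera call; for the wrist camera it gives the pose at the moment of the call.
- robot.hand_in(): hands the job in, once; it reports no verdict.
The state is a dict: "time": time; "qpos": joint angles; "qvel": joint speeds; "joint_efforts": joint torques, N m; "tool_pos": TCP position; "tool_rot": TCP orientation; "contact_force": force on the tool from outside, world axes, zero at the start; "torque": the same for the moment, N m; "opening": finger opening in m.
Only numpy, scipy, OpenCV 4.12 (cv2) and the standard library are available. Lean on these libraries where they do the work, as an engineer would, in place of code of your own. Each camera call takes 0.05 s, during which the arm holds its last target. There are 200 camera calls.

### The job

Close both filler mouths of the battery: seat a steel disk flat in each mouth, then put a red ring over it and screw it clockwise fully home, so that the ring's white marks line up with the black bars on the battery. Only when both rings are home, press every orange-handled fuse on the bench flush into a recess of its own in the grey fuse base. Leave the tin, tape and mug where they stand.

Things in the scene. Friction and masses are not known exactly. Their poses are not given: they have to be found in the camera images.
- battery: Fixed white battery with a blue top, 154 x 274 mm (x, y), its top 70 mm above the bench. Origin: centre of its footprint, at bench height. Two white threaded necks at y = +70 and -70 mm stand 34 mm above the top. Low terminals (20 mm) at x = +-45, y = 0. Black bars by each neck on its +x and -x sides: home. Yellow dots 80 deg counter-clockwise (seen from above) of them: where rings drop on.
- mouth_a (a point): Centre of the rim of the neck at the battery's y = +70 mm, axes as the battery's; 104 mm above the bench. Bore 40.8 mm, 7 mm deep to a flat seat; neck 47 mm outside, 57.5 mm over its thread, from 5 mm below the rim. A ring drops on with its marks towards the yellow dots (65 to 105 deg counter-clockwise of the x axis), its underside then 16 mm below the rim.
- mouth_b (a point): The same for the neck at the battery's y = -70 mm.
- fuse_base: Fixed grey block, 100 x 260 x 40 mm (x, y, z), origin at the centre of its underside at bench height, a copper bar along its +x side. Four recesses in its top, all empty at the start.
- slot_a (a point): Centre of the mouth of the recess at the base's y = +90 mm, level with the block's top (40 mm above the bench), axes as the fuse base's. Recess 64 mm along x, 40 mm along y, 22 mm deep, edges chamfered 3 mm.
- slot_b (a point): The same for the recess at y = +30 mm.
- slot_c (a point): The same for the recess at y = -30 mm.
- slot_d (a point): The same for the recess at y = -90 mm.
- disk_1: Loose round steel disk, 38 mm across, 6 mm thick, with an upright yellow stem on its centre, 14 mm across and 34 mm tall (40 mm over all). Origin: centre of its underside, z up along the stem. Standing on the bench at the start. Fits either mouth; seated, its underside is 7 mm below the rim.
- disk_2: Loose round steel disk, 38 mm across, 6 mm thick, with an upright yellow stem on its centre, 14 mm across and 34 mm tall (40 mm over all). Origin: centre of its underside, z up along the stem. Standing on the bench at the start. Fits either mouth; seated, its underside is 7 mm below the rim.
- ring_1: Loose red octagonal ring, 68 mm across flats (facing 0, 45, 90.. deg of its frame), 24 mm high; lip on top with a 30 mm hole. Origin: centre of underside. Lugs inside on +x and -x, under white marks; a half turn changes nothing. Fits either neck; after dropping on, 80 deg clockwise sinks it 4 mm, mostly in the last 50 deg, to home: marks along battery x, underside 20 mm below rim, stop 5 deg past.
- ring_2: Loose red octagonal ring, 68 mm across flats (facing 0, 45, 90.. deg of its frame), 24 mm high; lip on top with a 30 mm hole. Origin: centre of underside. Lugs inside on +x and -x, under white marks; a half turn changes nothing. Fits either neck; after dropping on, 80 deg clockwise sinks it 4 mm, mostly in the last 50 deg, to home: marks along battery x, underside 20 mm below rim, stop 5 deg past.
- fuse_1: Loose fuse: black block 60 x 36 x 22 mm (x, y, z) with an orange grip ridge on top, 44 mm along x, 12 mm thick, 32 mm tall (54 mm over all). Origin: centre of the underside. Fits any recess, either way round, x along the recess's x; flush, its underside is 22 mm below the recess's mouth and only the ridge stands out. May be absent.
- fuse_2: Loose fuse: black block 60 x 36 x 22 mm (x, y, z) with an orange grip ridge on top, 44 mm along x, 12 mm thick, 32 mm tall (54 mm over all). Origin: centre of the underside. Fits any recess, either way round, x along the recess's x; flush, its underside is 22 mm below the recess's mouth and only the ridge stands out. May be absent.
- fuse_3: Loose fuse: black block 60 x 36 x 22 mm (x, y, z) with an orange grip ridge on top, 44 mm along x, 12 mm thick, 32 mm tall (54 mm over all). Origin: centre of the underside. Fits any recess, either way round, x along the recess's x; flush, its underside is 22 mm below the recess's mouth and only the ridge stands out. May be absent.
- fuse_4: Loose fuse: black block 60 x 36 x 22 mm (x, y, z) with an orange grip ridge on top, 44 mm along x, 12 mm thick, 32 mm tall (54 mm over all). Origin: centre of the underside. Fits any recess, either way round, x along the recess's x; flush, its underside is 22 mm below the recess's mouth and only the ridge stands out. May be absent.
- grease_tin: Bystander: green tin, 56 mm across, 45 mm high, origin at its underside.
- tape_roll: Bystander: black roll of tape lying flat, 64 mm across, 22 mm high, origin at its underside.
- funnel_cup: Bystander: white mug, 80 mm across, 90 mm high, origin at its underside.

How it is judged:
By the outcome, as a careful person would: the job done as asked, in the order asked, and still so for the second after the job is handed in, with the robot touching nothing.
Of fuse_1, fuse_2, fuse_3, fuse_4 only 2 to 4 are there at a start; the rules pass over those that are not, and their reading is None.
At some moment in a run one of ring_1, ring_2, fuse_1, fuse_2, fuse_3, fuse_4 may be knocked a few centimetres aside while the robot is not near it.
It also fails if it takes over 210 s, if anything falls off the work surface, if the arm or the gripper's body presses on something with over 40 N, if the wrist force passes 120 N, or if a joint passes its speed limit or range.

## Working session

There is one attempt and no reset: what is moved stays moved. The work goes in short steps, Python scripts to look and compute and a tool call to move; the robot and the scene stay as the last step left them, time stands still between calls to the robot, and variables do not carry over. Pictures are saved under pics/ and viewed, about 12 in all and at most 16, crops included, and the job is handed in when it is done.

Besides the shell and the picture viewer there is one more tool, called after ">>>" in YAML: its name, and indented under it one key for each argument. move_arm: Moves the arm, as the interface text tells. Its arguments: {"type":"object","properties":{"deltas":{"type":"array","items":{"type":"object","properties":{"x":{"type":"number"},"y":{"type":"number"},"z":{"type":"number"},"wx":{"type":"number"},"wy":{"type":"number"},"wz":{"type":"number"},"hand":{"type":"number"}}}},"grip_force":{"type":"number"}},"required":["deltas"]}

```bash
ls; mkdir -p pics; cat > look.py <<'E'
import sys,cv2,numpy as np
from cell import monitor,viewer,robot
def snap(n,tag):
    P=viewer.camera_params(n); im=viewer.read_camera(n)[:,:,::-1].copy()
    cv2.imwrite(f'pics/{tag}.png',im); np.savez(f'pics/{tag}.npz',K=P['camera_matrix'],R=P['R'],t=P['t']); return im,P
def ray(P,u,v,z):
    K,R,t=[np.array(P[k]) for k in('camera_matrix','R','t')]
    d=R.T@np.linalg.solve(K,[u,v,1.]); c=-R.T@t
    return c+d*(z-c[2])/d[2]
def proj(P,X):
    p=np.array(P['camera_matrix'])@(np.array(P['R'])@np.array(X)+P['t']); return p[:2]/p[2]
def load(tag):
    d=np.load(f'pics/{tag}.npz'); return cv2.imread(f'pics/{tag}.png'),dict(camera_matrix=d['K'],R=d['R'],t=d['t'])
E
python3 - <<'E'
from look import *
a,P=snap('scene','scene0'); b,Q=snap('side','side0'); c,W=snap('wrist','wrist0')
for p in(P,Q,W): print(-np.array(p['R']).T@p['t'],np.array(p['R'])[2],p['camera_matrix'][0][0])
print(monitor.observe(), robot.hold_point_z)
E
```

```text
pics
[1.12969954 0.35998299 1.008861  ] [-0.53047394 -0.29721926 -0.79388797] 441.3678241516571
[-0.3162232   0.78059747  1.18988753] [ 0.52356883 -0.48366241 -0.70138888] 513.1258107004088
[ 0.23371688 -0.47340463  0.38438838] [-0.23270902 -0.07977383 -0.96926913] 328.06256892802327
{'time': 0.15, 'qpos': array([-1.38297701e+00,  3.42562096e-01,  1.52476484e+00,  6.09618451e-06,
        1.27541239e+00, -1.46008684e-01]), 'qvel': array([ 0.00051033, -0.00069531, -0.00058398, -0.00027238,  0.00036797,
       -0.00081973]), 'joint_efforts': array([ 1.38606087e-03, -4.31469762e+01, -2.44354194e+01,  7.17706676e-02,
        5.37776132e-02, -9.68544464e-05]), 'tool_pos': array([ 0.17198561, -0.49571903,  0.22621635]), 'tool_rot': array([-3.14045903e+00, -1.72597600e-04,  3.33826123e-01]), 'contact_force': array([ 0.35093998, -0.02616808, -0.73474776]), 'torque': array([-0.02130697, -0.00097364, -0.01579958]), 'opening': 0.09177922912890267} 0.0188
```

View pics/scene0.png

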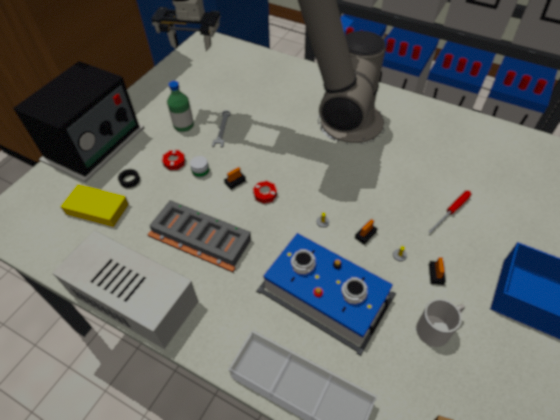

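View pics/side0.png

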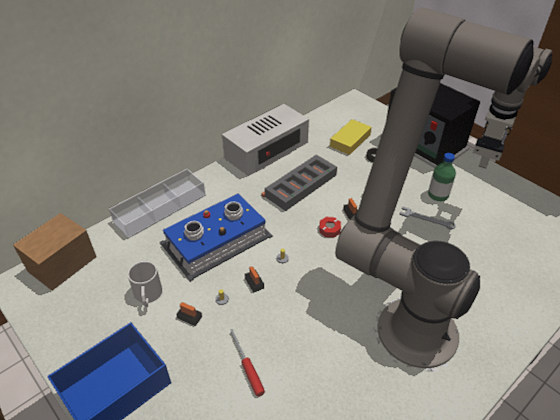

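Scene view: rings at about (174,159) and (265,191), disks at (322,218) and (400,252), and three fuses at (235,177), (367,231) and (438,271). The battery is at (328,285), the fuse base at (200,235) and the mug at (440,322). The side view agrees, but there the arm hides the far ring and tin. Next I'll measure with masks.

```bash
cat > meas.py <<'E'
from look import *
def blobs(im,lo,hi,amin=15,box=None):
    h=cv2.cvtColor(im,cv2.COLOR_BGR2HSV)
    m=cv2.inRange(h,lo,hi)
    if lo[0]<0: m=cv2.inRange(h,(0,)+lo[1:],hi)|cv2.inRange(h,(180+lo[0],)+lo[1:],(180,)+hi[1:])
    n,l,s,c=cv2.connectedComponentsWithStats(m)
    out=[]
    for i in range(1,n):
        if s[i,4]>=amin: 
            ys,xs=np.where(l==i); out.append((s[i,4],c[i],np.stack([xs,ys],1).astype(np.float32)))
    return out
RED=((-6,150,70),(5,255,255)); ORANGE=((6,150,110),(17,255,255)); YEL=((20,120,90),(34,255,255)); BLUE=((100,150,60),(125,255,255))
E
python3 - <<'E'
from meas import *
for tag in('scene0','side0'):
    im,P=load(tag)
    print(tag)
    for nm,C,z in(('red',RED,.02),('or',ORANGE,.040),('yel',YEL,.025),('blue',BLUE,.07)):
        for a,c,p in blobs(im,*C,amin=8):
            X=ray(P,*c,z)
            if not(-.1<X[0]<1 and -.7<X[1]<.7):continue
            # principal axis on plane
            W=np.array([ray(P,*q,z)[:2] for q in p]); r=cv2.minAreaRect((W*1000).astype(np.float32))
            print(nm,a,c.round(1),X.round(3)[:2],[np.round(v,1) for v in r])
E
```

```text
scene0
red 269 [173.6 160. ] [ 0.449 -0.409] [array([ 449.4, -410.5]), array([77.7, 68.6]), np.float64(28.1)]
red 288 [264.6 192.3] [ 0.429 -0.093] [array([426.1, -95.1]), array([80.6, 61.9]), np.float64(29.2)]
red 198 [459.4 201.4] [0.195 0.416] [array([194.8, 417.1]), array([ 20.2, 101.7]), np.float64(73.1)]
red 18 [318.  293.7] [0.65  0.187] [array([648.4, 186.6]), array([10.9, 15.2]), np.float64(28.3)]
or 42 [233.4 171.2] [ 0.416 -0.207] [array([ 416.1, -207.5]), array([12.2, 41.4]), np.float64(63.5)]
or 54 [367.4 224.9] [0.412 0.219] [array([411.5, 219.3]), array([10. , 42.6]), np.float64(75.7)]
or 43 [153.9 235. ] [ 0.712 -0.27 ] [array([ 711.1, -269.1]), array([12.5, 29.4]), np.float64(4.4)]
or 69 [169.9 241.8] [ 0.709 -0.219] [array([ 708.2, -216.9]), array([13.2, 48.4]), np.float64(3.0)]
or 71 [188.6 249.8] [ 0.706 -0.16 ] [array([ 705.4, -159. ]), array([12.9, 49.4]), np.float64(2.1)]
or 75 [208.1 258.1] [ 0.703 -0.101] [array([ 702.2, -100.7]), array([13. , 45.7]), np.float64(4.4)]
or 66 [440.6 265. ] [0.441 0.428] [array([440.9, 428.2]), array([41.4, 11.2]), np.float64(22
[... 1320 characters left out ...]
[187.  306.6] [0.452 0.424] [array([452. , 424.1]), array([42.8, 10.6]), np.float64(21.9)]
yel 837 [350.1 136.4] [ 0.691 -0.491] [array([ 692.2, -494.2]), array([108.5, 199.2]), np.float64(11.0)]
yel 31 [282.1 253.4] [0.429 0.098] [array([428.1,  97.6]), array([ 9. , 35.6]), np.float64(47.8)]
yel 38 [221.  294.4] [0.432 0.326] [array([432. , 325.6]), array([10. , 32.4]), np.float64(60.3)]
blue 82 [448.5 156.8] [ 0.339 -0.609] [array([ 339.3, -609.4]), array([31. , 53.7]), np.float64(34.3)]
blue 2425 [212.7 228.6] [0.614 0.213] [array([619.5, 201.8]), array([270.8, 159.3]), np.float64(84.6)]
blue 5690 [105.2 382.1] [0.385 0.695] [array([385.6, 678.2]), array([221.2, 207.7]), np.float64(89.8)]
```

>>> move_arm:
  deltas:
    - {"x": 0.407, "y": -0.172, "z": -0.073, "wz": 19.1, "hand": 1}
    - {"x": 0.407, "y": -0.172, "z": -0.073, "wz": 19.1, "hand": 1}
    - {"x": 0.407, "y": -0.172, "z": -0.073, "wz": 19.1, "hand": 1}
    - {"x": 0.407, "y": -0.172, "z": -0.073, "wz": 19.1, "hand": 1}
    - {"x": 0.407, "y": -0.172, "z": -0.073, "wz": 19.1, "hand": 1}
    - {"x": 0.407, "y": -0.172, "z": -0.073, "wz": 19.1, "hand": 1}
    - {"x": 0.407, "y": -0.172, "z": -0.073, "wz": 19.1, "hand": 1}
    - {"x": 0.407, "y": -0.172, "z": -0.073, "wz": 19.1, "hand": 1}

```text
schema error: expected keys x, y, z, wx, wy, wz, hand
```

```bash
python3 - <<'E'
from look import *
im,P=snap('wrist','w1'); s=monitor.observe(); print(s['time'],s['tool_pos'],s['tool_rot'],s['qpos'].round(3)); print(-np.array(P['R']).T@P['t'],np.array(P['R']).round(3))
E
```

```text
0.2 [ 0.1720024  -0.49578352  0.22631342] [-3.14069969e+00 -1.54998080e-04  3.33796660e-01] [-1.383  0.342  1.525  0.     1.275 -0.146]
[ 0.23372245 -0.47343251  0.38447923] [[ 0.328 -0.945 -0.001]
 [-0.916 -0.318  0.246]
 [-0.233 -0.08  -0.969]]
```

>>> move_arm:
  deltas:
    - {"y": -0.45}
    - {"y": -0.45}
    - {"y": -0.45}
    - {"y": -0.45}
    - {"y": -0.45}
    - {"y": -0.45}
    - {"y": -0.45}
    - {"y": -0.45}

```text
schema error: expected keys x, y, z, wx, wy, wz, hand
```

```bash
python3 - <<'E'
from look import *
im,P=snap('wrist','w2'); s=monitor.observe(); print(s['time'],s['tool_pos'],s['tool_rot'],s['qpos'].round(3)); print(-np.array(P['R']).T@P['t'],np.array(P['R']).round(3))
a=load('w1')[0]; cv2.imwrite('pics/w12.png',cv2.resize(np.vstack([im,a]),None,fx=.714,fy=.714,interpolation=cv2.INTER_AREA))
E
```

```text
0.25 [ 0.172002   -0.49583825  0.22642305] [-3.14092762e+00 -1.09441848e-04  3.33806090e-01] [-1.383  0.342  1.525  0.     1.275 -0.146]
[ 0.23372805 -0.47346128  0.38458024] [[ 0.328 -0.945 -0.001]
 [-0.916 -0.318  0.246]
 [-0.233 -0.08  -0.969]]
```

View pics/w12.png

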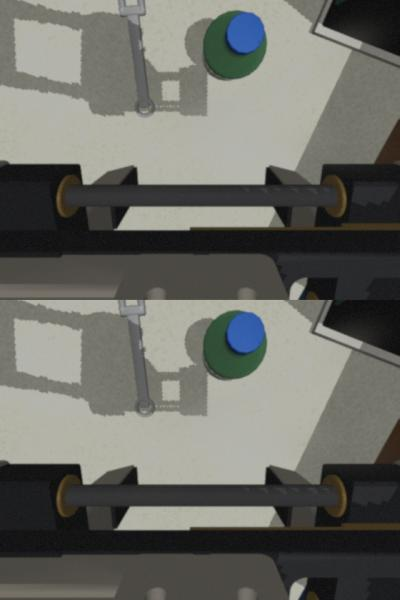

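The wrist view shows the gripper across the lower half, so only the area above about row 230 is usable. Each move row needs all seven keys.

>>> move_arm:
  deltas:
    - {"x": 0.36, "y": -0.189, "z": -0.104, "wx": 0, "wy": 0, "wz": 19.1, "hand": 1}
    - {"x": 0.36, "y": -0.189, "z": -0.104, "wx": 0, "wy": 0, "wz": 19.1, "hand": 1}
    - {"x": 0.36, "y": -0.189, "z": -0.104, "wx": 0, "wy": 0, "wz": 19.1, "hand": 1}
    - {"x": 0.36, "y": -0.189, "z": -0.104, "wx": 0, "wy": 0, "wz": 19.1, "hand": 1}
    - {"x": 0.36, "y": -0.189, "z": -0.104, "wx": 0, "wy": 0, "wz": 19.1, "hand": 1}
    - {"x": 0.36, "y": -0.189, "z": -0.104, "wx": 0, "wy": 0, "wz": 19.1, "hand": 1}
    - {"x": 0.36, "y": -0.189, "z": -0.104, "wx": 0, "wy": 0, "wz": 19.1, "hand": 1}
    - {"x": 0.36, "y": -0.189, "z": -0.104, "wx": 0, "wy": 0, "wz": 19.1, "hand": 1}

```text
time: 1.25
tool_pos: [0.452, -0.1974, 0.3314]
tool_rot: [3.141, -0.002, 0.005]
contact_force: [0.0, -0.4, -0.8]
opening: 0.0917
```

```bash
python3 - <<'E'
from look import *
im,P=snap('wrist','w1'); s=monitor.observe(); print(s['time'],s['tool_pos'],s['tool_rot'],s['qpos'].round(3),s['qvel'].round(3)); print(-np.array(P['R']).T@P['t'])
E
```

```text
1.3 [ 0.45078332 -0.19859205  0.33070921] [3.14118082e+00 2.47452318e-06 3.49003651e-03] [-0.57   0.22   1.408 -0.     1.513  0.997] [-0.049 -0.001  0.026 -0.008 -0.004 -0.009]
[ 0.51709678 -0.19612324  0.48971612]
```

>>> move_arm:
  deltas:
    - {"x": 0, "y": -0.45, "z": 0, "wx": 0, "wy": 0, "wz": 0, "hand": 1}
    - {"x": 0, "y": -0.45, "z": 0, "wx": 0, "wy": 0, "wz": 0, "hand": 1}
    - {"x": 0, "y": -0.45, "z": 0, "wx": 0, "wy": 0, "wz": 0, "hand": 1}
    - {"x": 0, "y": -0.45, "z": 0, "wx": 0, "wy": 0, "wz": 0, "hand": 1}
    - {"x": 0, "y": -0.45, "z": 0, "wx": 0, "wy": 0, "wz": 0, "hand": 1}
    - {"x": 0, "y": -0.45, "z": 0, "wx": 0, "wy": 0, "wz": 0, "hand": 1}
    - {"x": 0, "y": -0.45, "z": 0, "wx": 0, "wy": 0, "wz": 0, "hand": 1}
    - {"x": 0, "y": -0.45, "z": 0, "wx": 0, "wy": 0, "wz": 0, "hand": 1}

```text
time: 2.3
tool_pos: [0.4496, 0.2521, 0.3298]
tool_rot: [3.141, 0.001, 0.003]
contact_force: [-0.1, -0.0, -0.9]
opening: 0.0915
```

```bash
python3 - <<'E'
from look import *
im,P=snap('wrist','w2'); s=monitor.observe(); print(s['time'],s['tool_pos'],s['tool_rot'],s['qpos'].round(3),s['qvel'].round(3)); print(-np.array(P['R']).T@P['t'],np.array(P['R']).round(3))
a=load('w1')[0]; cv2.imwrite('pics/w12b.png',np.vstack([im[:290],a[:290]]))
E
```

```text
2.35 [0.44978913 0.25177398 0.32976964] [3.14118555e+00 1.51439007e-03 2.29727667e-03] [0.361 0.266 1.349 0.    1.528 1.93 ] [-0.058 -0.026  0.031 -0.015 -0.    -0.043]
[0.51521152 0.25321973 0.4879118 ] [[ 0.004 -1.     0.   ]
 [-0.969 -0.003  0.248]
 [-0.248 -0.001 -0.969]]
```

View pics/w12b.png

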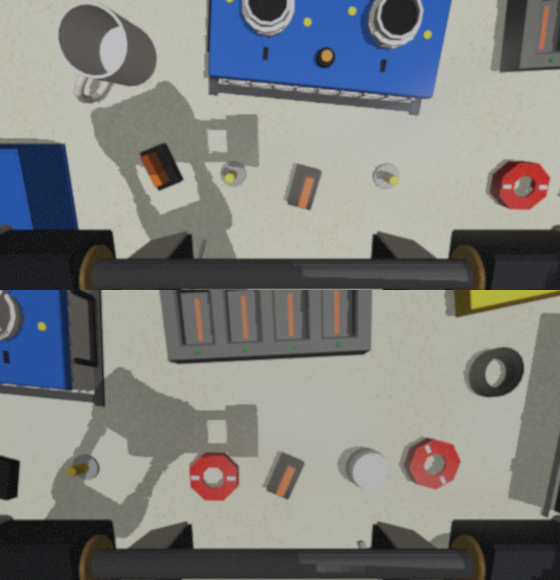

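The wrist mosaic is clear. In the top picture (w2) the fuses are at (160,167) and (304,187), the disk stems at (230,177) and (394,181), a ring at (521,185) and the necks at (270,8) and (396,15). In the bottom picture (w1) the rings are at (214,187) and (434,174), a fuse at (286,185) and the tin at (367,180). Next I'll measure these and take one shot with the necks nearer the centre.

>>> move_arm:
  deltas:
    - {"x": 0.1, "y": 0.05, "z": 0, "wx": 0, "wy": 0, "wz": 0, "hand": 1}
    - {"x": 0.1, "y": 0.05, "z": 0, "wx": 0, "wy": 0, "wz": 0, "hand": 1}
    - {"x": 0.1, "y": 0.05, "z": 0, "wx": 0, "wy": 0, "wz": 0, "hand": 1}
    - {"x": 0.1, "y": 0.05, "z": 0, "wx": 0, "wy": 0, "wz": 0, "hand": 1}

```text
time: 2.85
tool_pos: [0.5499, 0.1986, 0.3304]
tool_rot: [3.141, 0.001, -0.002]
contact_force: [-0.4, -1.0, 0.1]
opening: 0.0914
```

```bash
cat >> meas.py <<'E'
WHITE=((0,0,170),(180,60,255))
def rings(im,P,z=.024,rmax=430):
    out=[]
    for a,c,p in blobs(im,*RED,amin=250):
        hull=cv2.convexHull(p); m=np.zeros(im.shape[:2],np.uint8); cv2.fillConvexPoly(m,hull.astype(int),1)
        h=cv2.cvtColor(im,cv2.COLOR_BGR2HSV)
        c=cv2.moments(hull); c=np.array([c['m10'],c['m01']])/c['m00']
        w=(m>0)&(h[:,:,1]<90)&(h[:,:,2]>120)
        n,l,s,cc=cv2.connectedComponentsWithStats(w.astype(np.uint8))
        R=np.sqrt(cv2.contourArea(hull)/np.pi)
        k=[(s[i,4],cc[i]) for i in range(1,n) if s[i,4]>4 and np.hypot(*(cc[i]-c))>.55*R]
        k=sorted(k,key=lambda q:-q[0])[:2]
        if len(k)<2: print('ring marks?',c,len(k));continue
        A,B=[ray(P,*q[1],z)[:2] for q in k]; d=B-A
        out.append(((A+B)/2,np.degrees(np.arctan2(d[1],d[0]))%180,np.hypot(*d),ray(P,*c,z-.004)[:2]))
    return out
def fuses(im,P,z=.054):
    # ridge tops: brightest orange; use whole orange at mid height, minAreaRect dir
    out=[]
    for a,c,p in blobs(im,*ORANGE,amin=150):
        W=np.array([ray(P,*q,.04)[:2] for q in p])*1000
        (cx,cy),(w,h),an=cv2.minAreaRect(W.astype(np.float32)); an=an if w>h else an+90
        out.append(((cx/1000,cy/1000),an%180,(round(max(w,h)),round(min(w,h))),a,c.round()))
    return out
E
python3 - <<'E'
from meas import *
im,P=snap('wrist','w3'); s=monitor.observe(); print(s['time'],s['tool_pos'],s['qvel'].round(3))
np.set_printoptions(precision=4,suppress=True)
for t in('w1','w2','w3'):
    im,P=load(t); print(t)
    im[235:]=0
    print(-P['R'].T@P['t'])
    for r in rings(im,P): print('ring',r)
    for f in fuses(im,P): print('fuse',f)
    for a,c,p in blobs(im,*YEL,amin=25):
        if a<600: print('yel',a,c,ray(P,*c,.024)[:2])
cv2.imwrite('pics/w3c.png',load('w3')[0][:290])
E
```

```text
2.9 [0.54955039 0.19936681 0.33078859] [ 0.025 -0.009 -0.004  0.003 -0.     0.003]
w1
[ 0.5171 -0.1961  0.4897]
ring marks? [444.4932 167.0296] 1
ring (array([ 0.4218, -0.0971]), np.float64(88.90584118523353), np.float64(0.052468671471977736), array([ 0.4223, -0.0964]))
yel 34 [41.5 36. ] [0.6209 0.1159]
yel 69 [ 71.087  180.9855] [0.4302 0.1064]
w2
[0.5152 0.2532 0.4879]
ring (array([ 0.4221, -0.0978]), np.float64(88.89859445532608), np.float64(0.05247963708634519), array([ 0.4246, -0.0958]))
fuse ((0.4452462463378906, 0.4316048583984375), 22.079309463500977, (44, 11), np.int32(233), array([152., 171.]))
yel 33 [351.5758  10.7576] [0.6486 0.1648]
yel 33 [307.1515  21.697 ] [0.6358 0.221 ]
yel 35 [426.9714  34.1714] [0.6218 0.066 ]
yel 65 [229.3385 177.1077] [0.4342 0.3277]
w3
[0.6155 0.1994 0.4885]
yel 28 [187.8214  91.3929] [0.6516 0.3254]
yel 25 [302.96 102.4 ] [0.6372 0.1704]
yel 26 [261.5 112. ] [0.6247 0.2268]
```

View pics/w3c.png

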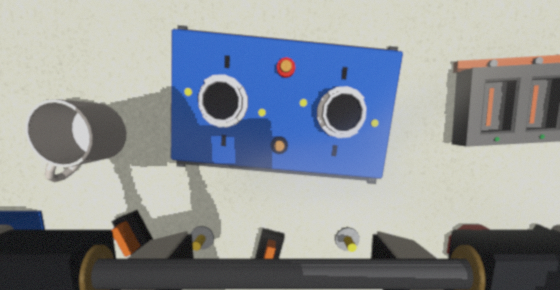

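In w3 the bores are at (221,101) and (345,112), with dots at (188,91)/(262,112) and (303,102)/(375,124) and the bars above and below each neck. The mug is at (75,133).

```bash
python3 - <<'E'
from meas import *
np.set_printoptions(precision=4,suppress=True)
im,P=load('w3'); hsv=cv2.cvtColor(im,cv2.COLOR_BGR2HSV)
d=[c for a,c,p in blobs(im[:200],*((18,110,80),(36,255,255)),amin=10)]; print(np.array(d))
g=lambda q,z:ray(P,*q,z)[:2]
d=sorted(d,key=lambda c:c[0])
for a,b in((d[0],d[1]),(d[2],d[3])):
    A,B=g(a,.07),g(b,.07); v=A-B; print('dots mid',(A+B)/2,'ang',np.degrees(np.arctan2(v[1],v[0])),'len',np.hypot(*v))
dark=(hsv[:,:,2]<60).astype(np.uint8)
n,l,s,c=cv2.connectedComponentsWithStats(dark[:235])
for i in range(1,n):
    if s[i,4]<25 or not(170<c[i][0]<400) or c[i][1]>160: continue
    ys,xs=np.where(l==i)
    if s[i,4]>500:
        cnt=max(cv2.findContours((l==i).astype(np.uint8),0,cv2.CHAIN_APPROX_NONE)[0],key=len)
        W=np.array([g(q[0],.104) for q in cnt],np.float32)*1000
        print('bore',cv2.fitEllipse(W))
    else: print('bar?',s[i],c[i],g(c[i],.07))
# outer white neck contour at rim
E
```

```text
[[285.6     65.75  ]
 [187.6333  91.3667]
 [303.     102.5   ]
 [261.5    112.2143]
 [374.25   122.4375]]
dots mid [0.6358 0.2686] ang 74.62220678342867 len 0.0923863561066291
dots mid [0.6559 0.1838] ang 26.95275239630256 len 0.04700724281825283
bore ((635.7801513671875, 268.1505432128906), (36.30239486694336, 36.58841323852539), 75.85665130615234)
bore ((627.6504516601562, 130.95501708984375), (24.730186462402344, 37.71225357055664), 26.051664352416992)
```

>>> move_arm:
  deltas:
    - {"x": -0.116, "y": -0.127, "z": 0.2, "wx": 0, "wy": 0, "wz": 0, "hand": 0.4}
    - {"x": -0.116, "y": -0.127, "z": 0.2, "wx": 0, "wy": 0, "wz": 0, "hand": 0.4}
    - {"x": -0.116, "y": -0.127, "z": 0.2, "wx": 0, "wy": 0, "wz": 0, "hand": 0.4}
    - {"x": -0.116, "y": -0.127, "z": 0.2, "wx": 0, "wy": 0, "wz": 0, "hand": 0.4}
    - {"x": -0.116, "y": -0.127, "z": 0.2, "wx": 0, "wy": 0, "wz": 0, "hand": 0.4}

```text
time: 3.52
tool_pos: [0.43, 0.3279, 0.1286]
tool_rot: [3.139, 0.005, 0.004]
contact_force: [0.9, 0.5, -0.3]
opening: 0.0462
```

```bash
python3 - <<'E'
from meas import *
np.set_printoptions(precision=4,suppress=True)
snap('wrist','w4'); print(monitor.observe()['tool_pos'])
im,P=load('w4'); im[250:]=0
for a,c,p in blobs(im,*YEL,amin=25): print('yel',a,c,ray(P,*c,.024)[:2],ray(P,*c,.04)[:2])
for t in('scene0','side0','w3'):
    im,P=load(t); g=lambda q,z:ray(P,*q,z)[:2]
    print(t)
    for nk in((.6358,.2686),(.6229,.1292)):
        u=proj(P,[*nk,.104]); hsv=cv2.cvtColor(im,cv2.COLOR_BGR2HSV)
        # dots around neck
        B=np.array([.0924,.9957])
        pts=[]
        for s in(1,-1):
            a=np.radians(-5.3+80)
            q=proj(P,[nk[0]+s*.0462*np.cos(a),nk[1]+s*.0462*np.sin(a),.07]); best=None
            for ar,c,p in blobs(im,(16,90,80),(38,255,255),amin=3):
                if np.hypot(*(c-q))<8: best=c
            pts.append(best)
        if all(x is not None for x in pts): print('dots',[p.round(1) for p in pts],(g(pts[0],.07)+g(pts[1],.07))/2)
        else: print(pts)
        # rim white: saturation low, bright, near u
        m=((hsv[:,:,1]<60)&(hsv[:,:,2]>110)).astype(np.uint8); k=np.zeros_like(m); cv2.circle(k,tuple(int(v) for v in u),26 if t!='w3' else 32,1,-1)
        m&=k; cn=max(cv2.findContours(m,0,cv2.CHAIN_APPROX_NONE)[0],key=cv2.contourArea)
        print('white',u,cv2.boundingRect(cn))
E
```

```text
[0.4309 0.3282 0.129 ]
yel 273 [550.1685 194.8168] [0.4357 0.1075] [0.4394 0.1211]
yel 118 [284.9661 200.0339] [0.4304 0.3258] [0.4344 0.3261]
scene0
dots [array([369., 306.]), array([337.7, 281.7])] [0.6353 0.2682]
white [354.848  286.9691] (342, 278, 25, 23)
[array([316.5, 276.5]), None]
white [302.9617 257.9418] (291, 250, 24, 21)
side0
dots [array([179.5, 239. ]), array([208.7, 228.7])] [0.6337 0.2669]
white [191.9595 225.7575] (165, 199, 44, 29)
dots [array([219.7, 218.7]), array([246.7, 209.3])] [0.6215 0.1281]
white [232.0135 205.9745] (206, 179, 53, 33)
w3
dots [array([187.6,  91.6]), array([261.4, 112.1])] [0.6358 0.2687]
white [219.776  100.3556] (198, 75, 50, 53)
dots [array([302.7, 102.4]), array([374.1, 122.7])] [0.6229 0.1291]
white [343.6749 112.0866] (317, 87, 49, 51)
```

>>> move_arm:
  deltas:
    - {"x": 0.0, "y": 0.001, "z": 0.06, "wx": 0, "wy": 0, "wz": 0, "hand": 0.4}
    - {"x": 0.0, "y": 0.001, "z": 0.118, "wx": 0, "wy": 0, "wz": 0, "hand": 0.4}
    - {"x": 0.0, "y": 0.001, "z": 0.118, "wx": 0, "wy": 0, "wz": 0, "hand": 0.4}
    - {"x": 0.0, "y": 0.001, "z": 0.118, "wx": 0, "wy": 0, "wz": 0, "hand": 0.4}
    - {"x": 0.0, "y": 0.001, "z": 0.118, "wx": 0, "wy": 0, "wz": 0, "hand": 0}
    - {"x": 0.0, "y": 0.001, "z": 0.118, "wx": 0, "wy": 0, "wz": 0, "hand": 0}
    - {"x": 0.0, "y": 0.001, "z": 0.118, "wx": 0, "wy": 0, "wz": 0, "hand": 0}
    - {"x": 0.0, "y": 0.001, "z": 0.118, "wx": 0, "wy": 0, "wz": 0, "hand": 0}
  grip_force: 8

```text
time: 4.58
tool_pos: [0.4346, 0.3267, 0.0139]
tool_rot: [-3.141, -0.002, 0.001]
contact_force: [-0.5, -1.3, 7.6]
opening: 0.0137
```

>>> move_arm:
  deltas:
    - {"x": 0, "y": 0, "z": 0, "wx": 0, "wy": 0, "wz": 0, "hand": 0}
    - {"x": 0, "y": 0, "z": 0, "wx": 0, "wy": 0, "wz": 0, "hand": 0}

```text
time: 4.82
tool_pos: [0.4346, 0.3267, 0.0139]
tool_rot: [-3.141, -0.002, 0.001]
contact_force: [-0.6, -2.0, 7.1]
opening: 0.0139
```

>>> move_arm:
  deltas:
    - {"x": 0, "y": 0, "z": 0, "wx": 0, "wy": 0, "wz": 0, "hand": 0.4}
    - {"x": 0, "y": 0, "z": 0, "wx": 0, "wy": 0, "wz": 0, "hand": 0.4}
    - {"x": 0, "y": 0, "z": 0, "wx": 0, "wy": 0, "wz": -90, "hand": 0.4}
    - {"x": 0, "y": 0, "z": 0, "wx": 0, "wy": 0, "wz": -90, "hand": 0.4}
    - {"x": 0, "y": 0, "z": 0, "wx": 0, "wy": 0, "wz": -90, "hand": 0.4}
    - {"x": 0, "y": 0, "z": 0, "wx": 0, "wy": 0, "wz": -90, "hand": 0.4}
    - {"x": 0, "y": 0, "z": 0, "wx": 0, "wy": 0, "wz": -90, "hand": 0.4}
    - {"x": 0, "y": 0, "z": 0, "wx": 0, "wy": 0, "wz": -90, "hand": 0.4}

```text
time: 5.82
tool_pos: [0.4339, 0.3264, 0.0124]
tool_rot: [-3.141, 0.0, 1.132]
contact_force: [-0.3, -0.2, -0.0]
opening: 0.0369
```

>>> move_arm:
  deltas:
    - {"x": 0, "y": 0, "z": 0, "wx": 0, "wy": 0, "wz": -10, "hand": 0.4}
    - {"x": 0, "y": 0, "z": 0, "wx": 0, "wy": 0, "wz": -20, "hand": 0.4}
    - {"x": 0, "y": 0, "z": 0, "wx": 0, "wy": 0, "wz": -26, "hand": 0.4}
    - {"x": 0, "y": 0, "z": 0, "wx": 0, "wy": 0, "wz": -26, "hand": 0}
    - {"x": 0, "y": 0, "z": 0, "wx": 0, "wy": 0, "wz": -26, "hand": 0}
    - {"x": 0, "y": 0, "z": 0, "wx": 0, "wy": 0, "wz": -26, "hand": 0}
    - {"x": 0, "y": 0, "z": 0, "wx": 0, "wy": 0, "wz": -26, "hand": 0}
  grip_force: 20

```text
time: 6.7
tool_pos: [0.434, 0.3265, 0.0126]
tool_rot: [3.142, 0.0, 1.579]
contact_force: [0.8, 0.0, -0.2]
opening: 0.0137
```

>>> move_arm:
  deltas:
    - {"x": 0, "y": 0, "z": -0.06, "wx": 0, "wy": 0, "wz": 0, "hand": 0}
    - {"x": 0, "y": 0, "z": -0.115, "wx": 0, "wy": 0, "wz": 0, "hand": 0}
    - {"x": -0.03, "y": 0.06, "z": -0.115, "wx": 0, "wy": 0, "wz": 0, "hand": 0}
    - {"x": -0.058, "y": 0.12, "z": -0.115, "wx": 0, "wy": 0, "wz": 0, "hand": 0}
    - {"x": -0.058, "y": 0.17, "z": -0.115, "wx": 0, "wy": 0, "wz": 0, "hand": 0}
    - {"x": -0.058, "y": 0.202, "z": -0.115, "wx": 0, "wy": 0, "wz": 0, "hand": 0}
    - {"x": -0.058, "y": 0.202, "z": -0.115, "wx": 0, "wy": 0, "wz": 0, "hand": 0}
    - {"x": -0.058, "y": 0.202, "z": -0.115, "wx": 0, "wy": 0, "wz": 0, "hand": 0}

```text
time: 7.7
tool_pos: [0.6353, 0.2702, 0.127]
tool_rot: [-3.14, 0.0, 1.579]
contact_force: [-0.3, -0.1, -1.8]
opening: 0.0134
```

```bash
python3 - <<'E'
from meas import *
np.set_printoptions(precision=4,suppress=True)
a,_=snap('scene','s5'); b,_=snap('side','d5'); s=monitor.observe(); print(s['tool_pos'],s['tool_rot'],s['contact_force'],s['opening'])
cv2.imwrite('pics/h5.png',np.hstack([cv2.resize(a[220:340,285:420],None,fx=3,fy=3),cv2.resize(b[150:270,130:265],None,fx=3,fy=3)]))
E
```

```text
[0.6352 0.2706 0.1277] [-3.1406  0.0002  1.58  ] [ 0.4422  0.3414 -1.0435] 0.013548824709399275
```

View pics/h5.png

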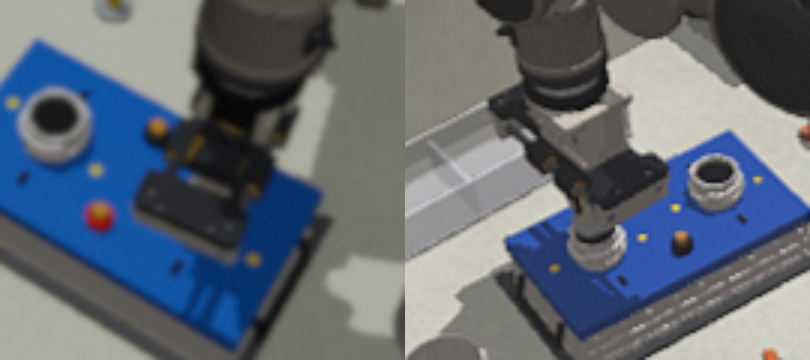

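The close-up shows the disk hovering over neck A, roughly centred. Now I lower it with a small correction.

>>> move_arm:
  deltas:
    - {"x": -0.0018, "y": 0.0008, "z": 0.0, "wx": 0, "wy": 0, "wz": 0, "hand": 0}
    - {"x": -0.0018, "y": 0.0008, "z": 0.006, "wx": 0, "wy": 0, "wz": 0, "hand": 0}
    - {"x": -0.0018, "y": 0.0008, "z": 0.009, "wx": 0, "wy": 0, "wz": 0, "hand": 0}
    - {"x": -0.0018, "y": 0.0008, "z": 0.012, "wx": 0, "wy": 0, "wz": 0, "hand": 0}
    - {"x": -0.0018, "y": 0.0008, "z": 0.015, "wx": 0, "wy": 0, "wz": 0, "hand": 0}
    - {"x": -0.0018, "y": 0.0008, "z": 0.018, "wx": 0, "wy": 0, "wz": 0, "hand": 0}
    - {"x": -0.0018, "y": 0.0008, "z": 0.018, "wx": 0, "wy": 0, "wz": 0, "hand": 0}

```text
time: 8.68
tool_pos: [0.6373, 0.2683, 0.1097]
tool_rot: [3.142, 0.0, 1.579]
contact_force: [-0.5, -0.7, 0.4]
opening: 0.0134
```

>>> move_arm:
  deltas:
    - {"x": 0, "y": 0, "z": 0, "wx": 0, "wy": 0, "wz": 0, "hand": 0.35}
    - {"x": 0, "y": 0, "z": 0, "wx": 0, "wy": 0, "wz": 0, "hand": 0.35}
    - {"x": 0, "y": 0, "z": -0.06, "wx": 0, "wy": 0, "wz": 0, "hand": 0.35}
    - {"x": -0.04, "y": -0.05, "z": -0.08, "wx": 0, "wy": 0, "wz": 0, "hand": 0.35}
    - {"x": -0.08, "y": -0.1, "z": -0.08, "wx": 0, "wy": 0, "wz": 0, "hand": 0.35}
    - {"x": -0.12, "y": -0.15, "z": -0.06, "wx": 0, "wy": 0, "wz": 0, "hand": 0.35}
    - {"x": -0.16, "y": -0.2, "z": -0.03, "wx": 0, "wy": 0, "wz": 0, "hand": 0.35}
    - {"x": -0.17, "y": -0.206, "z": -0.02, "wx": 0, "wy": 0, "wz": 0, "hand": 0.35}

```text
time: 9.68
tool_pos: [0.4301, 0.0955, 0.1293]
tool_rot: [-3.141, 0.0, 1.579]
contact_force: [-0.3, 0.1, 0.4]
opening: 0.0323
```

```bash
python3 - <<'E'
from meas import *
np.set_printoptions(precision=4,suppress=True)
snap('side','d6'); snap('scene','s6'); snap('wrist','w6'); s=monitor.observe(); print(s['tool_pos'],s['opening'])
for t in('scene0','s6','side0','d6','w6'):
    im,P=load(t)
    if t=='w6': im[250:]=0
    for a,c,p in blobs(im,*YEL,amin=10):
        X=ray(P,*c,.026);Y=ray(P,*c,.12)
        if np.hypot(*(X[:2]-[.4315,.098]))<.03 or np.hypot(*(Y[:2]-[.636,.2685]))<.03: print(t,a,c,X[:2],Y[:2])
E
```

```text
[0.4323 0.0962 0.1298] 0.03194663479934088
scene0 32 [323.     216.7812] [0.4338 0.0977] [0.5003 0.1228]
s6 30 [323.0667 216.9   ] [0.434  0.0981] [0.5006 0.1231]
s6 53 [356.1509 283.5472] [0.5829 0.2599] [0.6352 0.2694]
side0 31 [282.0645 253.3871] [0.4286 0.099 ] [0.3684 0.154 ]
d6 33 [191.6667 222.5455] [0.7165 0.2243] [0.6331 0.2692]
d6 31 [282.0645 253.3871] [0.4286 0.099 ] [0.3684 0.154 ]
w6 173 [287.0983 205.0058] [0.4335 0.0937] [0.432  0.1184]
```

>>> move_arm:
  deltas:
    - {"x": 0.001, "y": 0, "z": 0.06, "wx": 0, "wy": 0, "wz": 0, "hand": 0.4}
    - {"x": 0.001, "y": 0, "z": 0.117, "wx": 0, "wy": 0, "wz": 0, "hand": 0.4}
    - {"x": 0.001, "y": 0, "z": 0.117, "wx": 0, "wy": 0, "wz": 0, "hand": 0.4}
    - {"x": 0.001, "y": 0, "z": 0.117, "wx": 0, "wy": 0, "wz": 0, "hand": 0}
    - {"x": 0.001, "y": 0, "z": 0.117, "wx": 0, "wy": 0, "wz": 0, "hand": 0}
    - {"x": 0.001, "y": 0, "z": 0.117, "wx": 0, "wy": 0, "wz": 0, "hand": 0}
    - {"x": 0.001, "y": 0, "z": 0.117, "wx": 0, "wy": 0, "wz": 0, "hand": 0}
    - {"x": 0.001, "y": 0, "z": 0.117, "wx": 0, "wy": 0, "wz": 0, "hand": 0}
  grip_force: 8

```text
time: 10.82
tool_pos: [0.4339, 0.0978, 0.0145]
tool_rot: [3.138, -0.0, 1.579]
contact_force: [-0.4, 1.0, 9.4]
opening: 0.0137
```

>>> move_arm:
  deltas:
    - {"x": 0, "y": 0, "z": 0, "wx": 0, "wy": 0, "wz": 0, "hand": 0.4}
    - {"x": 0, "y": 0, "z": 0, "wx": 0, "wy": 0, "wz": 0, "hand": 0.4}
    - {"x": 0, "y": 0, "z": 0, "wx": 0, "wy": 0, "wz": 90, "hand": 0.4}
    - {"x": 0, "y": 0, "z": 0, "wx": 0, "wy": 0, "wz": 90, "hand": 0.4}
    - {"x": 0, "y": 0, "z": 0, "wx": 0, "wy": 0, "wz": 90, "hand": 0.4}
    - {"x": 0, "y": 0, "z": 0, "wx": 0, "wy": 0, "wz": 90, "hand": 0.4}
    - {"x": 0, "y": 0, "z": 0, "wx": 0, "wy": 0, "wz": 90, "hand": 0.4}
    - {"x": 0, "y": 0, "z": 0, "wx": 0, "wy": 0, "wz": 90, "hand": 0.4}

```text
time: 11.82
tool_pos: [0.4327, 0.0976, 0.0128]
tool_rot: [3.141, 0.0, 0.448]
contact_force: [-0.4, -0.9, 0.0]
opening: 0.0369
```

>>> move_arm:
  deltas:
    - {"x": 0, "y": 0, "z": 0, "wx": 0, "wy": 0, "wz": 10, "hand": 0.4}
    - {"x": 0, "y": 0, "z": 0, "wx": 0, "wy": 0, "wz": 20, "hand": 0.4}
    - {"x": 0, "y": 0, "z": 0, "wx": 0, "wy": 0, "wz": 26, "hand": 0.4}
    - {"x": 0, "y": 0, "z": 0, "wx": 0, "wy": 0, "wz": 26, "hand": 0}
    - {"x": 0, "y": 0, "z": 0, "wx": 0, "wy": 0, "wz": 26, "hand": 0}
    - {"x": 0, "y": 0, "z": 0, "wx": 0, "wy": 0, "wz": 26, "hand": 0}
    - {"x": 0, "y": 0, "z": 0, "wx": 0, "wy": 0, "wz": 26, "hand": 0}
  grip_force: 20

```text
time: 12.7
tool_pos: [0.4327, 0.0976, 0.0127]
tool_rot: [3.141, -0.0, 0.001]
contact_force: [-0.9, 0.4, -0.1]
opening: 0.0136
```

>>> move_arm:
  deltas:
    - {"x": 0, "y": 0, "z": -0.06, "wx": 0, "wy": 0, "wz": 0, "hand": 0}
    - {"x": 0, "y": 0, "z": -0.115, "wx": 0, "wy": 0, "wz": 0, "hand": 0}
    - {"x": 0.06, "y": -0.02, "z": -0.115, "wx": 0, "wy": 0, "wz": 0, "hand": 0}
    - {"x": 0.12, "y": -0.032, "z": -0.115, "wx": 0, "wy": 0, "wz": 0, "hand": 0}
    - {"x": 0.17, "y": -0.032, "z": -0.115, "wx": 0, "wy": 0, "wz": 0, "hand": 0}
    - {"x": 0.1905, "y": -0.032, "z": -0.115, "wx": 0, "wy": 0, "wz": 0, "hand": 0}
    - {"x": 0.1905, "y": -0.032, "z": -0.115, "wx": 0, "wy": 0, "wz": 0, "hand": 0}
    - {"x": 0.1905, "y": -0.032, "z": -0.115, "wx": 0, "wy": 0, "wz": 0, "hand": 0}

```text
time: 13.7
tool_pos: [0.622, 0.1298, 0.1272]
tool_rot: [3.141, 0.002, 0.001]
contact_force: [-0.6, -0.2, -1.5]
opening: 0.0132
```

>>> move_arm:
  deltas:
    - {"x": 0, "y": 0, "z": 0, "wx": 0, "wy": 0, "wz": 0, "hand": 0}
    - {"x": 0, "y": 0, "z": 0, "wx": 0, "wy": 0, "wz": 0, "hand": 0}

```text
time: 13.95
tool_pos: [0.6227, 0.1298, 0.1281]
tool_rot: [3.142, -0.0, 0.001]
contact_force: [0.3, -0.1, -1.0]
opening: 0.0136
```

>>> move_arm:
  deltas:
    - {"x": 0.0003, "y": 0.0005, "z": 0.005, "wx": 0, "wy": 0, "wz": 0, "hand": 0}
    - {"x": 0.0003, "y": 0.0005, "z": 0.008, "wx": 0, "wy": 0, "wz": 0, "hand": 0}
    - {"x": 0.0003, "y": 0.0005, "z": 0.011, "wx": 0, "wy": 0, "wz": 0, "hand": 0}
    - {"x": 0.0003, "y": 0.0005, "z": 0.014, "wx": 0, "wy": 0, "wz": 0, "hand": 0}
    - {"x": 0.0003, "y": 0.0005, "z": 0.018, "wx": 0, "wy": 0, "wz": 0, "hand": 0}
    - {"x": 0.0003, "y": 0.0005, "z": 0.018, "wx": 0, "wy": 0, "wz": 0, "hand": 0}

```text
time: 14.7
tool_pos: [0.6234, 0.1291, 0.1097]
tool_rot: [3.141, 0.0, 0.0]
contact_force: [-1.0, -0.7, 1.4]
opening: 0.0133
```

>>> move_arm:
  deltas:
    - {"x": 0, "y": 0, "z": 0, "wx": 0, "wy": 0, "wz": 0, "hand": 0.35}
    - {"x": 0, "y": 0, "z": 0, "wx": 0, "wy": 0, "wz": 0, "hand": 0.35}
    - {"x": 0, "y": 0, "z": -0.06, "wx": 0, "wy": 0, "wz": 0, "hand": 0.35}
    - {"x": -0.03, "y": 0.03, "z": -0.08, "wx": 0, "wy": 0, "wz": -10, "hand": 1}
    - {"x": -0.07, "y": 0.07, "z": -0.08, "wx": 0, "wy": 0, "wz": -20, "hand": 1}
    - {"x": -0.11, "y": 0.11, "z": -0.08, "wx": 0, "wy": 0, "wz": -30, "hand": 1}
    - {"x": -0.15, "y": 0.15, "z": -0.07, "wx": 0, "wy": 0, "wz": -40, "hand": 1}
    - {"x": -0.19, "y": 0.19, "z": -0.06, "wx": 0, "wy": 0, "wz": -50, "hand": 1}

```text
time: 15.7
tool_pos: [0.4339, -0.0608, 0.1702]
tool_rot: [3.14, -0.001, 0.874]
contact_force: [0.2, -0.3, -0.0]
opening: 0.0774
```

```bash
python3 - <<'E'
from meas import *
np.set_printoptions(precision=4,suppress=True)
snap('side','d7'); snap('scene','s7');s=monitor.observe(); print(s['tool_pos'],s['tool_rot'],s['opening'])
for t in('s7','d7'):
    im,P=load(t)
    for a,c,p in blobs(im,*YEL,amin=10):
        Y=ray(P,*c,.12)
        if .5<Y[0]<.7 and 0<Y[1]<.35: print(t,a,c,Y[:2])
    for nm,C,z in(('red',RED,.02),('or',ORANGE,.040)):
        for a,c,p in blobs(im,*C,amin=20):
            X=ray(P,*c,z)
            if .3<X[0]<.5 and -.5<X[1]<.5: print(t,nm,a,X[:2])
E
```

```text
[ 0.4312 -0.0618  0.1693] [-3.1391  0.0022  0.8693] 0.08524413501457777
s7 50 [303.2 254.6] [0.6234 0.1296]
s7 52 [356.1154 283.5192] [0.6352 0.2693]
s7 red 266 [ 0.4492 -0.4087]
s7 red 284 [ 0.4293 -0.0927]
s7 or 44 [ 0.4163 -0.2066]
s7 or 66 [0.4116 0.2182]
s7 or 71 [0.4417 0.428 ]
d7 32 [232.  202.5] [0.6211 0.1294]
d7 33 [191.6667 222.5455] [0.6331 0.2692]
d7 red 161 [ 0.4262 -0.4105]
d7 red 256 [ 0.4128 -0.0909]
d7 or 50 [0.4209 0.2149]
d7 or 53 [0.4519 0.4238]
```

>>> move_arm:
  deltas:
    - {"x": -0.035, "y": 0.015, "z": 0.02, "wx": 0, "wy": 0, "wz": -10, "hand": 1}
    - {"x": -0.035, "y": 0.015, "z": 0.04, "wx": 0, "wy": 0, "wz": -20, "hand": 1}
    - {"x": -0.035, "y": 0.015, "z": 0.04, "wx": 0, "wy": 0, "wz": -30, "hand": 1}
    - {"x": -0.035, "y": 0.015, "z": 0.04, "wx": 0, "wy": 0, "wz": -39, "hand": 1}
    - {"x": -0.035, "y": 0.015, "z": 0.04, "wx": 0, "wy": 0, "wz": -39, "hand": 1}
    - {"x": -0.035, "y": 0.015, "z": 0.04, "wx": 0, "wy": 0, "wz": -39, "hand": 1}

```text
time: 16.55
tool_pos: [0.4241, -0.096, 0.1302]
tool_rot: [3.141, 0.0, 1.545]
contact_force: [0.2, 0.9, -0.1]
opening: 0.0918
```

```bash
python3 - <<'E'
from meas import *
np.set_printoptions(precision=4,suppress=True)
im,P=snap('wrist','w8');s=monitor.observe(); print(s['tool_pos'],s['tool_rot'],s['opening'])
im[235:]=0
for r in rings(im,P): print(r)
E
```

```text
[ 0.424  -0.0961  0.1302] [3.141  0.0002 1.5459] 0.0921788009466839
ring marks? [278.0792 213.052 ] 1
```

>>> move_arm:
  deltas:
    - {"x": -0.001, "y": -0.002, "z": 0.06, "wx": 0, "wy": 0, "wz": 0, "hand": 1}
    - {"x": -0.001, "y": -0.002, "z": 0.11, "wx": 0, "wy": 0, "wz": 0, "hand": 1}
    - {"x": -0.001, "y": -0.002, "z": 0.125, "wx": 0, "wy": 0, "wz": 0, "hand": 1}
    - {"x": -0.001, "y": -0.002, "z": 0.125, "wx": 0, "wy": 0, "wz": 0, "hand": 1}
    - {"x": -0.001, "y": -0.002, "z": 0.125, "wx": 0, "wy": 0, "wz": 0, "hand": 0.5}
    - {"x": -0.001, "y": -0.002, "z": 0.125, "wx": 0, "wy": 0, "wz": 0, "hand": 0.5}
    - {"x": -0.001, "y": -0.002, "z": 0.125, "wx": 0, "wy": 0, "wz": 0, "hand": 0.5}
    - {"x": -0.001, "y": -0.002, "z": 0.125, "wx": 0, "wy": 0, "wz": 0, "hand": 0.5}
  grip_force: 10

```text
time: 17.6
tool_pos: [0.4222, -0.0974, 0.0058]
tool_rot: [3.14, 0.001, 1.548]
contact_force: [-0.9, 0.6, 7.4]
opening: 0.0681
```

>>> move_arm:
  deltas:
    - {"x": 0, "y": 0, "z": 0, "wx": 0, "wy": 0, "wz": 0, "hand": 1}
    - {"x": 0, "y": 0, "z": 0, "wx": 0, "wy": 0, "wz": 0, "hand": 1}
    - {"x": 0, "y": 0, "z": 0, "wx": 0, "wy": 0, "wz": -10, "hand": 1}
    - {"x": 0, "y": 0, "z": 0, "wx": 0, "wy": 0, "wz": -20, "hand": 1}
    - {"x": 0, "y": 0, "z": 0, "wx": 0, "wy": 0, "wz": -30, "hand": 1}
    - {"x": 0, "y": 0, "z": 0, "wx": 0, "wy": 0, "wz": -40, "hand": 1}
    - {"x": 0, "y": 0, "z": 0, "wx": 0, "wy": 0, "wz": -50, "hand": 1}
    - {"x": 0, "y": 0, "z": 0, "wx": 0, "wy": 0, "wz": -60, "hand": 1}

```text
time: 18.6
tool_pos: [0.4216, -0.0971, 0.0049]
tool_rot: [-3.141, -0.0, 2.601]
contact_force: [-0.4, -0.6, 0.3]
opening: 0.0919
```

>>> move_arm:
  deltas:
    - {"x": 0, "y": 0, "z": 0, "wx": 0, "wy": 0, "wz": -10, "hand": 1}
    - {"x": 0, "y": 0, "z": 0, "wx": 0, "wy": 0, "wz": -20, "hand": 1}
    - {"x": 0, "y": 0, "z": 0, "wx": 0, "wy": 0, "wz": -30, "hand": 1}
    - {"x": 0, "y": 0, "z": 0, "wx": 0, "wy": 0, "wz": -30, "hand": 1}
    - {"x": 0, "y": 0, "z": 0, "wx": 0, "wy": 0, "wz": -30, "hand": 0.5}
    - {"x": 0, "y": 0, "z": 0, "wx": 0, "wy": 0, "wz": -30, "hand": 0.5}
    - {"x": 0, "y": 0, "z": 0, "wx": 0, "wy": 0, "wz": -30, "hand": 0.5}
    - {"x": 0, "y": 0, "z": 0, "wx": 0, "wy": 0, "wz": -30, "hand": 0.5}
  grip_force: 30

```text
time: 19.6
tool_pos: [0.4217, -0.0971, 0.005]
tool_rot: [-3.142, 0.0, 3.119]
contact_force: [0.4, -0.6, 0.0]
opening: 0.068
```

>>> move_arm:
  deltas:
    - {"x": 0, "y": 0, "z": -0.06, "wx": 0, "wy": 0, "wz": 0, "hand": 0.5}
    - {"x": 0, "y": 0, "z": -0.12, "wx": 0, "wy": 0, "wz": 0, "hand": 0.5}
    - {"x": -0.03, "y": 0.04, "z": -0.15, "wx": 0, "wy": 0, "wz": 6, "hand": 0.5}
    - {"x": -0.065, "y": 0.08, "z": -0.15, "wx": 0, "wy": 0, "wz": 12, "hand": 0.5}
    - {"x": -0.1, "y": 0.12, "z": -0.15, "wx": 0, "wy": 0, "wz": 12, "hand": 0.5}
    - {"x": -0.135, "y": 0.16, "z": -0.15, "wx": 0, "wy": 0, "wz": 12, "hand": 0.5}
    - {"x": -0.17, "y": 0.2, "z": -0.15, "wx": 0, "wy": 0, "wz": 12, "hand": 0.5}
    - {"x": -0.196, "y": 0.231, "z": -0.15, "wx": 0, "wy": 0, "wz": 12, "hand": 0.5}

```text
time: 20.6
tool_pos: [0.6236, 0.1312, 0.1544]
tool_rot: [-3.141, -0.0, 2.91]
contact_force: [-0.2, -0.6, -0.6]
opening: 0.0681
```

>>> move_arm:
  deltas:
    - {"x": 0, "y": 0, "z": 0, "wx": 0, "wy": 0, "wz": 0, "hand": 0.5}
    - {"x": 0, "y": 0, "z": 0, "wx": 0, "wy": 0, "wz": 0, "hand": 0.5}
    - {"x": 0, "y": 0, "z": 0, "wx": 0, "wy": 0, "wz": 0, "hand": 0.5}

```text
time: 20.98
tool_pos: [0.6221, 0.1284, 0.1551]
tool_rot: [-3.141, -0.0, 2.909]
contact_force: [-1.1, -0.1, -0.5]
opening: 0.0675
```

>>> move_arm:
  deltas:
    - {"x": -0.0007, "y": 0.001, "z": 0.02, "wx": 0, "wy": 0, "wz": 0, "hand": 0.5}
    - {"x": -0.0007, "y": 0.001, "z": 0.04, "wx": 0, "wy": 0, "wz": 0, "hand": 0.5}
    - {"x": -0.0007, "y": 0.001, "z": 0.044, "wx": 0, "wy": 0, "wz": 0, "hand": 0.5}
    - {"x": -0.0007, "y": 0.001, "z": 0.047, "wx": 0, "wy": 0, "wz": 0, "hand": 0.5}
    - {"x": -0.0007, "y": 0.001, "z": 0.05, "wx": 0, "wy": 0, "wz": 0, "hand": 0.5}
    - {"x": -0.0007, "y": 0.001, "z": 0.053, "wx": 0, "wy": 0, "wz": 0, "hand": 0.5}

```text
time: 21.72
tool_pos: [0.624, 0.13, 0.1025]
tool_rot: [-3.141, 0.001, 2.91]
contact_force: [-0.4, -1.4, 0.0]
opening: 0.0679
```

>>> move_arm:
  deltas:
    - {"x": 0, "y": 0, "z": 0.003, "wx": 0, "wy": 0, "wz": 0, "hand": 0.5}
    - {"x": 0, "y": 0, "z": 0.006, "wx": 0, "wy": 0, "wz": 0, "hand": 0.5}
    - {"x": 0, "y": 0, "z": 0.009, "wx": 0, "wy": 0, "wz": 0, "hand": 0.5}
    - {"x": 0, "y": 0, "z": 0.009, "wx": 0, "wy": 0, "wz": 0, "hand": 0.5}

```text
time: 22.22
tool_pos: [0.6237, 0.1301, 0.093]
tool_rot: [-3.141, 0.0, 2.91]
contact_force: [0.3, -2.3, 1.2]
opening: 0.0679
```

>>> move_arm:
  deltas:
    - {"x": 0, "y": 0, "z": 0, "wx": 0, "wy": 0, "wz": 8, "hand": 0.5}
    - {"x": 0, "y": 0, "z": 0.0002, "wx": 0, "wy": 0, "wz": 16, "hand": 0.5}
    - {"x": 0, "y": 0, "z": 0.0004, "wx": 0, "wy": 0, "wz": 24, "hand": 0.5}
    - {"x": 0, "y": 0, "z": 0.0006, "wx": 0, "wy": 0, "wz": 32, "hand": 0.5}
    - {"x": 0, "y": 0, "z": 0.0012, "wx": 0, "wy": 0, "wz": 40, "hand": 0.5}
    - {"x": 0, "y": 0, "z": 0.0012, "wx": 0, "wy": 0, "wz": 40, "hand": 0.5}
  grip_force: 45

```text
time: 22.98
tool_pos: [0.6237, 0.1304, 0.092]
tool_rot: [3.141, -0.0, 2.213]
contact_force: [-1.9, -0.4, 1.9]
opening: 0.0677
```

```bash
python3 - <<'E'
from meas import *
s=monitor.observe(); print(s['tool_pos'],s['tool_rot'],s['contact_force'],s['torque'],s['opening'])
E
```

```text
[0.62374652 0.13044544 0.09198656] [ 3.14122733e+00 -8.15210787e-05  2.21281843e+00] [-1.90186052 -0.41691377  1.85049985] [-0.07204636  0.03281915 -0.0157009 ] 0.06769808824613767
```

>>> move_arm:
  deltas:
    - {"x": 0, "y": 0, "z": 0.0006, "wx": 0, "wy": 0, "wz": 8, "hand": 0.5}
    - {"x": 0, "y": 0, "z": 0.0012, "wx": 0, "wy": 0, "wz": 16, "hand": 0.5}
    - {"x": 0, "y": 0, "z": 0.0018, "wx": 0, "wy": 0, "wz": 24, "hand": 0.5}
    - {"x": 0, "y": 0, "z": 0.0024, "wx": 0, "wy": 0, "wz": 32, "hand": 0.5}
    - {"x": 0, "y": 0, "z": 0.0029, "wx": 0, "wy": 0, "wz": 40, "hand": 0.5}
    - {"x": 0, "y": 0, "z": 0.003, "wx": 0, "wy": 0, "wz": 42.5, "hand": 0.5}
    - {"x": 0, "y": 0, "z": 0.003, "wx": 0, "wy": 0, "wz": 42.5, "hand": 0.5}

```text
time: 23.85
tool_pos: [0.624, 0.1306, 0.0891]
tool_rot: [3.141, -0.001, 1.473]
contact_force: [0.3, 0.8, 2.0]
opening: 0.0675
```

```bash
python3 - <<'E'
from meas import *
s=monitor.observe(); print(s['tool_pos'],s['tool_rot'],s['contact_force'],s['torque'],s['opening'])
E
```

```text
[0.6239781  0.13062384 0.08905138] [ 3.14081548e+00 -5.43465627e-04  1.47290896e+00] [0.25670681 0.76215575 1.99048515] [-0.01011832 -0.0892256  -0.08385894] 0.06746275560330195
```

>>> move_arm:
  deltas:
    - {"x": 0, "y": 0, "z": 0, "wx": 0, "wy": 0, "wz": 0, "hand": 1}
    - {"x": 0, "y": 0, "z": 0, "wx": 0, "wy": 0, "wz": 0, "hand": 1}
    - {"x": 0, "y": 0, "z": -0.05, "wx": 0, "wy": 0, "wz": 0, "hand": 1}
    - {"x": 0, "y": 0, "z": -0.1, "wx": 0, "wy": 0, "wz": 0, "hand": 1}
    - {"x": -0.05, "y": -0.01, "z": -0.14, "wx": 0, "wy": 0, "wz": 0, "hand": 1}
    - {"x": -0.11, "y": -0.022, "z": -0.16, "wx": 0, "wy": 0, "wz": 0, "hand": 1}
    - {"x": -0.17, "y": -0.034, "z": -0.16, "wx": 0, "wy": 0, "wz": 0, "hand": 1}
    - {"x": -0.23, "y": -0.046, "z": -0.16, "wx": 0, "wy": 0, "wz": 0, "hand": 1}

```text
time: 24.85
tool_pos: [0.5544, -0.0943, 0.2493]
tool_rot: [3.141, 0.0, 1.471]
contact_force: [0.8, -0.3, 0.4]
opening: 0.0919
```

>>> move_arm:
  deltas:
    - {"x": -0.06, "y": -0.012, "z": 0, "wx": 0, "wy": 0, "wz": 0, "hand": 1}
    - {"x": -0.12, "y": -0.024, "z": 0, "wx": 0, "wy": 0, "wz": 0, "hand": 1}
    - {"x": -0.18, "y": -0.036, "z": 0, "wx": 0, "wy": 0, "wz": 0, "hand": 1}
    - {"x": -0.24, "y": -0.048, "z": 0, "wx": 0, "wy": 0, "wz": 0, "hand": 1}
    - {"x": -0.3, "y": -0.06, "z": 0, "wx": 0, "wy": 0, "wz": 0, "hand": 1}
    - {"x": -0.355, "y": -0.072, "z": 0, "wx": 0, "wy": 0, "wz": 0, "hand": 1}
    - {"x": -0.355, "y": -0.072, "z": 0, "wx": 0, "wy": 0, "wz": 0, "hand": 1}
    - {"x": -0.355, "y": -0.072, "z": 0, "wx": 0, "wy": 0, "wz": 0, "hand": 1}

```text
time: 25.85
tool_pos: [0.4478, -0.4382, 0.2485]
tool_rot: [-3.141, -0.001, 1.47]
contact_force: [-0.4, 0.2, 1.0]
opening: 0.0918
```

```bash
python3 - <<'E'
from meas import *
np.set_printoptions(precision=4,suppress=True)
im,P=snap('wrist','w9');s=monitor.observe(); print(s['tool_pos'],s['tool_rot'],s['opening'])
b,_=snap('side','d9'); a,_=snap('scene','s9')
cv2.imwrite('pics/v9.png',np.hstack([im[:300],np.hstack([cv2.resize(a[220:340,285:420],None,fx=2.5,fy=2.5),cv2.resize(b[150:270,130:265],None,fx=2.5,fy=2.5)])[:,:]])[:, :])
v=np.vstack([im[:290],cv2.resize(np.hstack([a[220:340,270:410],b[150:270,130:270]]),None,fx=2,fy=2)]); cv2.imwrite('pics/v9.png',v)
im[235:]=0
for r in rings(im,P): print(r)
E
```

```text
[ 0.4482 -0.4376  0.2488] [-3.1415 -0.0008  1.4711] 0.0914497501597132
ring marks? [272.6171 139.5949] 0
```

View pics/v9.png

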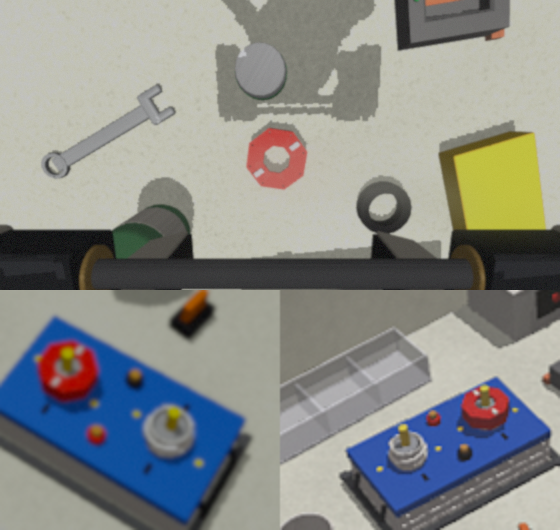

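In w9 the ring is at (277,158) with marks at (258,173) and (294,146). The tin is at (261,70), the tape at (383,205) and a bottle lies partly under the left finger at (150,225). Ring 1 is on neck B.

```bash
python3 - <<'E'
from meas import *
np.set_printoptions(precision=4,suppress=True)
import meas
im,P=load('w9'); im[235:]=0
meas.RED=((-8,100,70),(8,255,255))
for r in rings(im,P): print(r)
for a,c,p in blobs(im,*meas.RED,amin=300): print(a,c)
A,B=[ray(P,*q,.024)[:2] for q in((258,173),(294,146))]; d=A-B; print('manual',(A+B)/2,np.degrees(np.arctan2(d[1],d[0]))%180,np.hypot(*d))
print('tin',ray(P,261,70,.045)[:2],'tape',ray(P,383,205,.022)[:2])
im,P=load('scene0'); print('bottle',ray(P,182,127,0)[:2]); im,P=load('side0'); print('bottle',ray(P,443,198,0)[:2])
E
```

```text
(array([ 0.4426, -0.4159]), np.float64(30.653711723412506), np.float64(0.05281500496010896), array([ 0.4431, -0.4149]))
2048 [276.2036 157.7783]
manual [ 0.4425 -0.4162] 30.989328264627915 0.05249692598047089
tin [ 0.4376 -0.3204] tape [ 0.566 -0.484]
bottle [ 0.2968 -0.4937]
bottle [ 0.2606 -0.4911]
```

>>> move_arm:
  deltas:
    - {"x": 0.021, "y": -0.0077, "z": 0.03, "wx": 0, "wy": 0, "wz": 10, "hand": 1}
    - {"x": 0.021, "y": -0.0077, "z": 0.06, "wx": 0, "wy": 0, "wz": 20, "hand": 1}
    - {"x": 0.021, "y": -0.0077, "z": 0.1, "wx": 0, "wy": 0, "wz": 30, "hand": 1}
    - {"x": 0.021, "y": -0.0077, "z": 0.14, "wx": 0, "wy": 0, "wz": 40, "hand": 1}
    - {"x": 0.021, "y": -0.0077, "z": 0.18, "wx": 0, "wy": 0, "wz": 50, "hand": 1}
    - {"x": 0.021, "y": -0.0077, "z": 0.18, "wx": 0, "wy": 0, "wz": 53.5, "hand": 1}
    - {"x": 0.021, "y": -0.0077, "z": 0.18, "wx": 0, "wy": 0, "wz": 53.5, "hand": 1}
    - {"x": 0.021, "y": -0.0077, "z": 0.18, "wx": 0, "wy": 0, "wz": 53.5, "hand": 1}

```text
time: 27.0
tool_pos: [0.443, -0.4168, 0.0697]
tool_rot: [3.14, -0.0, 0.539]
contact_force: [-0.4, 0.4, -1.1]
opening: 0.0916
```

Position is good. Next come the descent, the squeeze, a 90° turn and the second squeeze.

>>> move_arm:
  deltas:
    - {"x": 0, "y": -0.0005, "z": 0.05, "wx": 0, "wy": 0, "wz": 0, "hand": 1}
    - {"x": 0, "y": -0.0005, "z": 0.064, "wx": 0, "wy": 0, "wz": 0, "hand": 1}
    - {"x": 0, "y": -0.0005, "z": 0.064, "wx": 0, "wy": 0, "wz": 0, "hand": 1}
    - {"x": 0, "y": -0.0005, "z": 0.064, "wx": 0, "wy": 0, "wz": 0, "hand": 0.5}
    - {"x": 0, "y": -0.0005, "z": 0.064, "wx": 0, "wy": 0, "wz": 0, "hand": 0.5}
    - {"x": 0, "y": -0.0005, "z": 0.064, "wx": 0, "wy": 0, "wz": 0, "hand": 0.5}
    - {"x": 0, "y": -0.0005, "z": 0.064, "wx": 0, "wy": 0, "wz": 0, "hand": 0.5}
  grip_force: 10

```text
time: 27.88
tool_pos: [0.4423, -0.4171, 0.0058]
tool_rot: [3.14, -0.0, 0.536]
contact_force: [-0.7, 0.0, 6.3]
opening: 0.0676
```

>>> move_arm:
  deltas:
    - {"x": 0, "y": 0, "z": 0, "wx": 0, "wy": 0, "wz": 0, "hand": 1}
    - {"x": 0, "y": 0, "z": 0, "wx": 0, "wy": 0, "wz": 0, "hand": 1}
    - {"x": 0, "y": 0, "z": 0, "wx": 0, "wy": 0, "wz": -10, "hand": 1}
    - {"x": 0, "y": 0, "z": 0, "wx": 0, "wy": 0, "wz": -20, "hand": 1}
    - {"x": 0, "y": 0, "z": 0, "wx": 0, "wy": 0, "wz": -30, "hand": 1}
    - {"x": 0, "y": 0, "z": 0, "wx": 0, "wy": 0, "wz": -40, "hand": 1}
    - {"x": 0, "y": 0, "z": 0, "wx": 0, "wy": 0, "wz": -50, "hand": 1}
    - {"x": 0, "y": 0, "z": 0, "wx": 0, "wy": 0, "wz": -60, "hand": 1}

```text
time: 28.88
tool_pos: [0.4418, -0.4164, 0.0045]
tool_rot: [-3.141, -0.0, 1.589]
contact_force: [0.4, -0.6, 0.0]
opening: 0.0921
```

>>> move_arm:
  deltas:
    - {"x": 0, "y": 0, "z": 0, "wx": 0, "wy": 0, "wz": -10, "hand": 1}
    - {"x": 0, "y": 0, "z": 0, "wx": 0, "wy": 0, "wz": -20, "hand": 1}
    - {"x": 0, "y": 0, "z": 0, "wx": 0, "wy": 0, "wz": -30, "hand": 1}
    - {"x": 0, "y": 0, "z": 0, "wx": 0, "wy": 0, "wz": -30, "hand": 1}
    - {"x": 0, "y": 0, "z": 0, "wx": 0, "wy": 0, "wz": -30, "hand": 0.5}
    - {"x": 0, "y": 0, "z": 0, "wx": 0, "wy": 0, "wz": -30, "hand": 0.5}
    - {"x": 0, "y": 0, "z": 0, "wx": 0, "wy": 0, "wz": -30, "hand": 0.5}
    - {"x": 0, "y": 0, "z": 0, "wx": 0, "wy": 0, "wz": -30, "hand": 0.5}
  grip_force: 30

```text
time: 29.88
tool_pos: [0.4419, -0.4166, 0.0048]
tool_rot: [-3.142, 0.0, 2.106]
contact_force: [-0.8, 0.5, -1.2]
opening: 0.0678
```

>>> move_arm:
  deltas:
    - {"x": 0, "y": 0, "z": -0.06, "wx": 0, "wy": 0, "wz": 0, "hand": 0.5}
    - {"x": 0, "y": 0, "z": -0.12, "wx": 0, "wy": 0, "wz": 0, "hand": 0.5}
    - {"x": 0.03, "y": 0.032, "z": -0.165, "wx": 0, "wy": 0, "wz": 0, "hand": 0.5}
    - {"x": 0.07, "y": 0.074, "z": -0.17, "wx": 0, "wy": 0, "wz": -5, "hand": 0.5}
    - {"x": 0.11, "y": 0.116, "z": -0.17, "wx": 0, "wy": 0, "wz": -10, "hand": 0.5}
    - {"x": 0.15, "y": 0.158, "z": -0.17, "wx": 0, "wy": 0, "wz": -15, "hand": 0.5}
    - {"x": 0.19, "y": 0.2, "z": -0.17, "wx": 0, "wy": 0, "wz": -20, "hand": 0.5}
    - {"x": 0.23, "y": 0.243, "z": -0.17, "wx": 0, "wy": 0, "wz": -25, "hand": 0.5}

```text
time: 30.88
tool_pos: [0.5336, -0.0929, 0.175]
tool_rot: [3.142, 0.0, 2.546]
contact_force: [0.8, -0.1, -0.0]
opening: 0.0676
```

```bash
python3 - <<'E'
from meas import *
s=monitor.observe(); print(s['tool_pos'],s['tool_rot'],s['qpos'].round(2),s['opening'])
E
```

```text
[ 0.53355938 -0.09293826  0.1749515 ] [3.14157572e+00 3.50652782e-04 2.54559082e+00] [-0.31  0.42  1.56 -0.    1.17 -1.29] 0.06764825743022732
```

>>> move_arm:
  deltas:
    - {"x": 0.018, "y": 0.054, "z": 0, "wx": 0, "wy": 0, "wz": -5, "hand": 0.5}
    - {"x": 0.036, "y": 0.108, "z": 0, "wx": 0, "wy": 0, "wz": -10, "hand": 0.5}
    - {"x": 0.055, "y": 0.164, "z": 0, "wx": 0, "wy": 0, "wz": -15, "hand": 0.5}
    - {"x": 0.073, "y": 0.22, "z": 0, "wx": 0, "wy": 0, "wz": -21, "hand": 0.5}
    - {"x": 0.091, "y": 0.274, "z": 0, "wx": 0, "wy": 0, "wz": -21, "hand": 0.5}
    - {"x": 0.11, "y": 0.33, "z": 0, "wx": 0, "wy": 0, "wz": -21, "hand": 0.5}
    - {"x": 0.1198, "y": 0.3588, "z": 0, "wx": 0, "wy": 0, "wz": -21, "hand": 0.5}
    - {"x": 0.1198, "y": 0.3588, "z": 0, "wx": 0, "wy": 0, "wz": -21, "hand": 0.5}

```text
time: 31.88
tool_pos: [0.636, 0.2716, 0.1738]
tool_rot: [-3.141, -0.001, 2.913]
contact_force: [0.0, 0.5, -0.4]
opening: 0.0681
```

>>> move_arm:
  deltas:
    - {"x": 0, "y": 0, "z": 0, "wx": 0, "wy": 0, "wz": 0, "hand": 0.5}
    - {"x": 0, "y": 0, "z": 0, "wx": 0, "wy": 0, "wz": 0, "hand": 0.5}
    - {"x": 0, "y": 0, "z": 0, "wx": 0, "wy": 0, "wz": 0, "hand": 0.5}

```text
time: 32.25
tool_pos: [0.6366, 0.2681, 0.1751]
tool_rot: [-3.142, 0.0, 2.908]
contact_force: [0.1, 0.6, -0.1]
opening: 0.0676
```

>>> move_arm:
  deltas:
    - {"x": 0, "y": 0.001, "z": 0.03, "wx": 0, "wy": 0, "wz": 0, "hand": 0.5}
    - {"x": 0, "y": 0.001, "z": 0.06, "wx": 0, "wy": 0, "wz": 0, "hand": 0.5}
    - {"x": 0, "y": 0.001, "z": 0.064, "wx": 0, "wy": 0, "wz": 0, "hand": 0.5}
    - {"x": 0, "y": 0.001, "z": 0.067, "wx": 0, "wy": 0, "wz": 0, "hand": 0.5}
    - {"x": 0, "y": 0.001, "z": 0.07, "wx": 0, "wy": 0, "wz": 0, "hand": 0.5}
    - {"x": 0, "y": 0.001, "z": 0.073, "wx": 0, "wy": 0, "wz": 0, "hand": 0.5}

```text
time: 33.0
tool_pos: [0.6376, 0.2695, 0.1034]
tool_rot: [-3.142, 0.003, 2.91]
contact_force: [0.0, -3.4, 1.6]
opening: 0.0676
```

>>> move_arm:
  deltas:
    - {"x": 0, "y": 0, "z": 0.003, "wx": 0, "wy": 0, "wz": 0, "hand": 0.5}
    - {"x": 0, "y": 0, "z": 0.006, "wx": 0, "wy": 0, "wz": 0, "hand": 0.5}
    - {"x": 0, "y": 0, "z": 0.009, "wx": 0, "wy": 0, "wz": 0, "hand": 0.5}
    - {"x": 0, "y": 0, "z": 0.009, "wx": 0, "wy": 0, "wz": 0, "hand": 0.5}

```text
time: 33.5
tool_pos: [0.6366, 0.2697, 0.0927]
tool_rot: [-3.141, -0.0, 2.91]
contact_force: [-1.4, -4.9, 2.9]
opening: 0.068
```

>>> move_arm:
  deltas:
    - {"x": 0, "y": -0.0005, "z": 0, "wx": 0, "wy": 0, "wz": 8, "hand": 0.5}
    - {"x": 0, "y": -0.0005, "z": 0.0002, "wx": 0, "wy": 0, "wz": 16, "hand": 0.5}
    - {"x": 0, "y": -0.0005, "z": 0.0004, "wx": 0, "wy": 0, "wz": 24, "hand": 0.5}
    - {"x": 0, "y": -0.0005, "z": 0.0006, "wx": 0, "wy": 0, "wz": 32, "hand": 0.5}
    - {"x": 0, "y": -0.0005, "z": 0.0012, "wx": 0, "wy": 0, "wz": 40, "hand": 0.5}
    - {"x": 0, "y": -0.0005, "z": 0.0012, "wx": 0, "wy": 0, "wz": 40, "hand": 0.5}
  grip_force: 45

```text
time: 34.25
tool_pos: [0.6365, 0.2702, 0.0916]
tool_rot: [3.141, -0.001, 2.213]
contact_force: [-1.1, -1.8, 3.3]
opening: 0.0674
```

>>> move_arm:
  deltas:
    - {"x": 0, "y": 0, "z": 0.0006, "wx": 0, "wy": 0, "wz": 8, "hand": 0.5}
    - {"x": 0, "y": 0, "z": 0.0012, "wx": 0, "wy": 0, "wz": 16, "hand": 0.5}
    - {"x": 0, "y": 0, "z": 0.0018, "wx": 0, "wy": 0, "wz": 24, "hand": 0.5}
    - {"x": 0, "y": 0, "z": 0.0024, "wx": 0, "wy": 0, "wz": 32, "hand": 0.5}
    - {"x": 0, "y": 0, "z": 0.0028, "wx": 0, "wy": 0, "wz": 40, "hand": 0.5}
    - {"x": 0, "y": 0, "z": 0.0028, "wx": 0, "wy": 0, "wz": 42.5, "hand": 0.5}
    - {"x": 0, "y": 0, "z": 0.0028, "wx": 0, "wy": 0, "wz": 42.5, "hand": 0.5}

```text
time: 35.12
tool_pos: [0.6369, 0.2701, 0.0889]
tool_rot: [3.141, -0.001, 1.473]
contact_force: [1.4, -2.0, 1.7]
opening: 0.0676
```

```bash
python3 - <<'E'
from meas import *
s=monitor.observe(); print(s['tool_pos'],s['tool_rot'],s['contact_force'],s['torque'],s['opening'])
E
```

```text
[0.63686005 0.27007991 0.08885836] [ 3.14081499e+00 -6.92508731e-04  1.47291486e+00] [ 1.41043705 -2.02965782  1.68233851] [-0.30125963 -0.15134217 -0.04237128] 0.06759196800797762
```

>>> move_arm:
  deltas:
    - {"x": 0, "y": 0, "z": 0, "wx": 0, "wy": 0, "wz": 0, "hand": 1}
    - {"x": 0, "y": 0, "z": 0, "wx": 0, "wy": 0, "wz": 0, "hand": 1}
    - {"x": 0, "y": 0, "z": -0.05, "wx": 0, "wy": 0, "wz": 0, "hand": 1}
    - {"x": 0, "y": 0, "z": -0.1, "wx": 0, "wy": 0, "wz": 0, "hand": 1}
    - {"x": -0.05, "y": 0, "z": -0.15, "wx": 0, "wy": 0, "wz": 0, "hand": 1}
    - {"x": -0.1, "y": 0, "z": -0.2, "wx": 0, "wy": 0, "wz": 0, "hand": 1}
    - {"x": -0.15, "y": 0, "z": -0.23, "wx": 0, "wy": 0, "wz": 0, "hand": 1}
    - {"x": -0.17, "y": 0, "z": -0.25, "wx": 0, "wy": 0, "wz": 0, "hand": 1}

```text
time: 36.12
tool_pos: [0.6193, 0.0986, 0.3408]
tool_rot: [3.14, -0.0, 1.469]
contact_force: [0.2, -0.3, -0.1]
opening: 0.092
```

>>> move_arm:
  deltas:
    - {"x": 0, "y": 0, "z": 0, "wx": 0, "wy": 0, "wz": 0, "hand": 1}
    - {"x": 0, "y": 0, "z": 0, "wx": 0, "wy": 0, "wz": 0, "hand": 1}

```text
time: 36.38
tool_pos: [0.6192, 0.1013, 0.3377]
tool_rot: [-3.14, -0.0, 1.471]
contact_force: [0.9, 0.1, -1.3]
opening: 0.0918
```

```bash
python3 - <<'E'
from meas import *
import meas
np.set_printoptions(precision=4,suppress=True)
im,P=snap('wrist','w10'); snap('side','d10'); snap('scene','s10'); cv2.imwrite('pics/w10c.png',cv2.resize(im[:260],(800,371)))
meas.RED=((-8,100,70),(8,255,255))
im2=im.copy(); im2[245:]=0
for r in rings(im2,P,z=.108): print(r)
for t in('s10','d10'):
    im,P=load(t)
    for a,c,p in blobs(im,*ORANGE,amin=15):
        X=ray(P,*c,.04)
        if .3<X[0]<.5 and -.5<X[1]<.5: print(t,a,X[:2])
E
```

```text
(array([0.6365, 0.2703]), np.float64(174.73800930722953), np.float64(0.05220348664276048), array([0.6361, 0.2659]))
(array([0.6236, 0.1306]), np.float64(175.23069474684772), np.float64(0.0528931957664956), array([0.6237, 0.1318]))
s10 47 [ 0.4171 -0.2065]
s10 56 [0.4127 0.2189]
s10 73 [0.4421 0.428 ]
d10 47 [0.4214 0.2146]
d10 54 [0.4518 0.4238]
```

View pics/w10c.png

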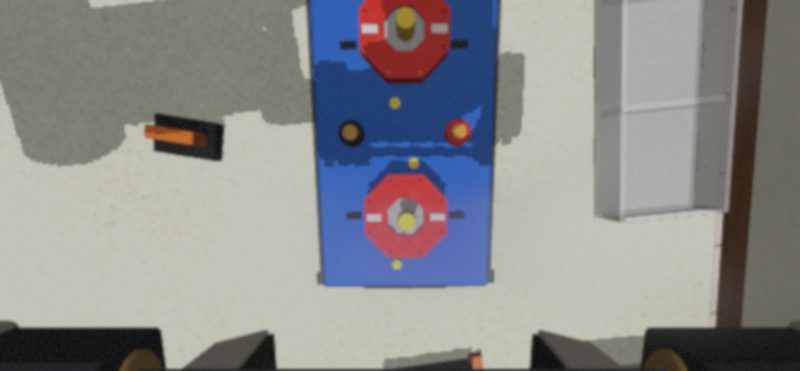

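Both rings are home: their marks line up with the black bars, at 174.7° and 175.2° against the battery's −5.3° (174.7°). Now the fuse base.

>>> move_arm:
  deltas:
    - {"x": -0.04, "y": -0.002, "z": 0, "wx": 0, "wy": 0, "wz": 10.5, "hand": 0.4}
    - {"x": -0.08, "y": -0.004, "z": 0, "wx": 0, "wy": 0, "wz": 21, "hand": 0.4}
    - {"x": -0.12, "y": -0.006, "z": 0, "wx": 0, "wy": 0, "wz": 31.5, "hand": 0.4}
    - {"x": -0.16, "y": -0.008, "z": 0, "wx": 0, "wy": 0, "wz": 42, "hand": 0.4}
    - {"x": -0.2, "y": -0.01, "z": 0, "wx": 0, "wy": 0, "wz": 52.5, "hand": 0.4}
    - {"x": -0.24, "y": -0.012, "z": 0, "wx": 0, "wy": 0, "wz": 63, "hand": 0.4}
    - {"x": -0.264, "y": -0.013, "z": 0, "wx": 0, "wy": 0, "wz": 73.5, "hand": 0.4}
    - {"x": -0.264, "y": -0.013, "z": 0, "wx": 0, "wy": 0, "wz": 81.2, "hand": 0.4}

```text
time: 37.52
tool_pos: [0.5798, -0.1618, 0.3375]
tool_rot: [-3.141, 0.002, 0.046]
contact_force: [-0.0, 0.5, 0.6]
opening: 0.0368
```

>>> move_arm:
  deltas:
    - {"x": 0, "y": 0, "z": 0, "wx": 0, "wy": 0, "wz": 0, "hand": 0.4}
    - {"x": 0, "y": 0, "z": 0, "wx": 0, "wy": 0, "wz": 0, "hand": 0.4}
    - {"x": 0, "y": 0, "z": 0, "wx": 0, "wy": 0, "wz": 0, "hand": 0.4}

```text
time: 37.9
tool_pos: [0.5801, -0.1602, 0.3387]
tool_rot: [-3.142, 0.0, 0.055]
contact_force: [0.7, 0.5, -0.6]
opening: 0.0369
```

```bash
python3 - <<'E'
from meas import *
np.set_printoptions(precision=4,suppress=True)
im,P=snap('wrist','w11'); s=monitor.observe(); print(s['tool_pos'],s['tool_rot'])
cv2.imwrite('pics/w11c.png',im[:270])
for z in(.018,.04):
  for a,c,p in blobs(im[:235],*ORANGE,amin=60):
    W=np.array([ray(P,*q,z)[:2] for q in p])*1000
    print(z,a,c,[np.round(v,1) for v in cv2.minAreaRect(W.astype(np.float32))])
# grey top extents
h=cv2.cvtColor(im,cv2.COLOR_BGR2HSV)
m=((h[:,:,1]<50)&(h[:,:,2]>60)&(h[:,:,2]<130)).astype(np.uint8); m[235:]=0
for c in cv2.findContours(m,0,2)[0]:
    if cv2.contourArea(c)>3000:
        W=np.array([ray(P,*q[0],.04)[:2] for q in c])*1000; print('grey',cv2.boundingRect(c),cv2.minAreaRect(W.astype(np.float32)))
E
```

```text
[ 0.58   -0.1602  0.3387] [3.1416 0.0001 0.0547]
grey (201, 100, 92, 64) ((625.6925659179688, -108.59852600097656), (83.94466400146484, 123.52780151367188), 3.1968255043029785)
grey (0, 45, 145, 149) ((624.2735595703125, 124.24483489990234), (184.79290771484375, 174.13034057617188), 85.894775390625)
```

View pics/w11c.png

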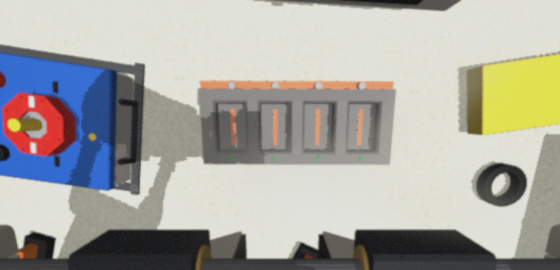

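w11 shows the base with recesses at about (232,126), (275,127), (318,127) and (362,128). Its top spans columns 201–393 and its front edge is at row 164.

```bash
python3 - <<'E'
from meas import *
np.set_printoptions(precision=4,suppress=True)
im,P=load('w11')
for a,c,p in blobs(im[:235],(3,90,100),(20,255,255),amin=40):
    W=np.array([ray(P,*q,.018)[:2] for q in p])*1000
    print(a,c,[np.round(v,1) for v in cv2.minAreaRect(W.astype(np.float32))])
h=cv2.cvtColor(im,cv2.COLOR_BGR2HSV)
m=(h[:,:,2]<165).astype(np.uint8); m[:86]=0;m[190:]=0;m[:,:170]=0;m[:,420:]=0
# bench right & lower edges at 50% level via profiles
g=cv2.cvtColor(im,cv2.COLOR_BGR2GRAY).astype(int)
print('col row125..', g[130,385:400], 'bottom', g[158:172,330], g[158:172,380],'left',g[155,195:212])
print('rowprof slotD', g[140,340:392]); print('colprof at 335', g[76:96,340])
for q in((202,164),(391,164),(394,88),(201,90)): print(q,ray(P,*q,.04)[:2])
E
```

```text
219 [214.1918  84.4292] [array([686.7, -60.6]), array([ 9.1, 40. ]), np.float64(3.2)]
280 [252.7857  84.5607] [array([ 689.7, -113.5]), array([ 9.1, 52.3]), np.float64(3.2)]
269 [296.2305  84.71  ] [array([ 693. , -173.4]), array([ 9.1, 51. ]), np.float64(3.2)]
259 [339.7761  84.8147] [array([ 696.4, -233.2]), array([ 9.1, 52.4]), np.float64(3.2)]
190 [378.9263  84.9842] [array([ 698.7, -286.5]), array([ 7.8, 37.8]), np.float64(3.2)]
142 [232.5915 125.6127] [array([631.3, -86.7]), array([48.5,  6.2]), np.float64(3.6)]
134 [274.6119 125.7239] [array([ 634.6, -145.9]), array([48.5,  4.3]), np.float64(2.9)]
138 [317.2536 126.1812] [array([ 638. , -206.7]), array([48.5,  5.5]), np.float64(2.3)]
126 [359.5317 125.8254] [array([ 640.7, -266.4]), array([47.2,  5.5]), np.float64(2.4)]
80 [ 13.875  125.1875] [array([617.1, 222.5]), array([20.7, 25.1]), np.float64(3.2)]
col row125.. [157 156 157 159 159 158 162 185 211 220 221 220 221 220 220] bottom [153 152 154 153 153 159 184 212 218 220 221 220 220 221] [159 161 160 161 160 163 183 211 220 220 221 220 221 220] left [149 149 150 152 161 163 158 139 118 100  98  97  97  96  96  99 100]
rowprof slotD [154 153 154 151 154 149 136 139 148 155 154 154 154 156 154 156 162 173
 177 175 174 165 159 157 156 157 158 150 132 118 115 115 114 108 105 104
 110 122 123 141 155 157 157 157 158 159 160 158 159 158 162 178]
colprof at 335 [224 226 225 222 214 189 176 171 170 166 169 172 170 157 146 144 144 144
 142 143]
(202, 164) [ 0.5789 -0.0479]
(391, 164) [ 0.5936 -0.3112]
(394, 88) [ 0.6937 -0.3014]
(201, 90) [ 0.6769 -0.047 ]
```

```bash
python3 - <<'E'
from meas import *
np.set_printoptions(precision=4,suppress=True)
for t in('w1','w2'):
    im,P=load(t); im[240:]=0; print(t,(-P['R'].T@P['t']))
    for a,c,p in blobs(im,(2,90,70),(20,255,255),amin=60):
        for z in(.022,.054):
            W=np.array([ray(P,*q,z)[:2] for q in p])*1000
            r=cv2.minAreaRect(W.astype(np.float32))
            if r[0][0]<500: print(z,a,c.round(),[np.round(v,1) for v in r])
    # block dark
    h=cv2.cvtColor(im,cv2.COLOR_BGR2HSV)
E
```

```text
w1 [ 0.5171 -0.1961  0.4897]
0.022 916 [430. 176.] [array([ 443.1, -414.9]), array([71.9, 67.6]), np.float64(76.8)]
0.054 916 [430. 176.] [array([ 448.2, -399.9]), array([67., 63.]), np.float64(76.8)]
0.022 380 [223. 181.] [array([ 430.7, -105.5]), array([67.9, 49.7]), np.float64(44.8)]
0.054 380 [223. 181.] [array([ 436.6, -111.7]), array([63.3, 46.3]), np.float64(44.8)]
0.022 286 [285. 191.] [array([ 417.1, -201.7]), array([13.8, 46.8]), np.float64(67.6)]
0.054 286 [285. 191.] [array([ 423.9, -201.4]), array([12.8, 43.6]), np.float64(67.6)]
w2 [0.5152 0.2532 0.4879]
0.022 501 [154. 170.] [array([445. , 434.9]), array([48.3, 23.9]), np.float64(25.1)]
0.054 501 [154. 170.] [array([449.8, 422.5]), array([44.9, 22.3]), np.float64(25.1)]
0.022 320 [501. 185.] [array([421.3, -68.1]), array([70.3, 35. ]), np.float64(9.0)]
0.054 320 [501. 185.] [array([427.8, -46. ]), array([65.5, 32.6]), np.float64(9.0)]
0.022 71 [521. 186.] [array([420.8, -95.4]), array([27.4, 35.7]), np.float64(89.0)]
0.054 71 [521. 186.] [array([427.3, -71.5]), array([25.5, 33.2]), np.float64(89.0)]
0.022 282 [305. 192.] [array([412. , 218.5]), array([14. , 46.6]), np.float64(76.8)]
0.054 282 [305. 192.] [array([419.1, 220.9]), array([13. , 43.4]), np.float64(76.8)]
```

>>> move_arm:
  deltas:
    - {"x": -0.04, "y": 0.01, "z": 0.04, "wx": 0, "wy": 0, "wz": 9, "hand": 0.5}
    - {"x": -0.08, "y": 0.02, "z": 0.08, "wx": 0, "wy": 0, "wz": 18, "hand": 0.5}
    - {"x": -0.12, "y": 0.03, "z": 0.12, "wx": 0, "wy": 0, "wz": 25.5, "hand": 0.5}
    - {"x": -0.159, "y": 0.0354, "z": 0.16, "wx": 0, "wy": 0, "wz": 25.5, "hand": 0.5}
    - {"x": -0.159, "y": 0.0354, "z": 0.19, "wx": 0, "wy": 0, "wz": 25.5, "hand": 0.5}
    - {"x": -0.159, "y": 0.0354, "z": 0.19, "wx": 0, "wy": 0, "wz": 25.5, "hand": 0.5}
    - {"x": -0.159, "y": 0.0354, "z": 0.19, "wx": 0, "wy": 0, "wz": 25.5, "hand": 0.5}

```text
time: 38.83
tool_pos: [0.4241, -0.2049, 0.1501]
tool_rot: [3.141, -0.002, -0.391]
contact_force: [0.4, -1.0, 0.1]
opening: 0.0458
```

```bash
cat > fuse.py <<'E'
from meas import *
np.set_printoptions(precision=4,suppress=True)
import sys
im,P=snap('wrist',sys.argv[1]); s=monitor.observe(); p,y=s['tool_pos'],s['tool_rot'][2]; print(p,np.degrees(y))
im[240:]=0
for a,c,q in blobs(im,(2,90,70),(20,255,255),amin=100):
    W=np.array([ray(P,*k,.05)[:2] for k in q]).astype(np.float32)
    (cx,cy),(w,h),an=cv2.minAreaRect(W*1000); an=(an if w>h else an+90)
    if np.hypot(cx/1000-p[0],cy/1000-p[1])>.06: continue
    d=np.array([cx/1000,cy/1000])-p[:2]
    print(c,(cx,cy),(w,h),'ang',(an+90)%180-90,'tool dxy',d@[np.cos(y),np.sin(y)],d@[np.sin(y),-np.cos(y)])
E
python3 fuse.py w12
```

```text
[ 0.4243 -0.205   0.1502] -22.427318125849915
[278.5183 206.1906] (422.4999084472656, -200.80372619628906) (12.423175811767578, 42.92070770263672) ang -22.401390075683594 tool dxy -0.003205593061708938 -0.00316954608210803
```

>>> move_arm:
  deltas:
    - {"x": -0.003, "y": -0.003, "z": 0.05, "wx": 0, "wy": 0, "wz": 0, "hand": 0.5}
    - {"x": -0.003, "y": -0.003, "z": 0.1, "wx": 0, "wy": 0, "wz": 0, "hand": 0.5}
    - {"x": -0.003, "y": -0.003, "z": 0.123, "wx": 0, "wy": 0, "wz": 0, "hand": 0.5}
    - {"x": -0.003, "y": -0.003, "z": 0.123, "wx": 0, "wy": 0, "wz": 0, "hand": 0.5}
    - {"x": -0.003, "y": -0.003, "z": 0.123, "wx": 0, "wy": 0, "wz": 0, "hand": 0}
    - {"x": -0.003, "y": -0.003, "z": 0.123, "wx": 0, "wy": 0, "wz": 0, "hand": 0}
    - {"x": -0.003, "y": -0.003, "z": 0.123, "wx": 0, "wy": 0, "wz": 0, "hand": 0}
    - {"x": -0.003, "y": -0.003, "z": 0.123, "wx": 0, "wy": 0, "wz": 0, "hand": 0}
  grip_force: 30

```text
time: 39.88
tool_pos: [0.4216, -0.2008, 0.0263]
tool_rot: [3.141, -0.001, -0.392]
contact_force: [0.2, -0.2, 3.8]
opening: 0.0118
```

>>> move_arm:
  deltas:
    - {"x": 0, "y": 0, "z": -0.06, "wx": 0, "wy": 0, "wz": 0, "hand": 0}
    - {"x": 0.04, "y": -0.015, "z": -0.09, "wx": 0, "wy": 0, "wz": -9, "hand": 0}
    - {"x": 0.09, "y": -0.034, "z": -0.09, "wx": 0, "wy": 0, "wz": -18, "hand": 0}
    - {"x": 0.14, "y": -0.053, "z": -0.09, "wx": 0, "wy": 0, "wz": -25.6, "hand": 0}
    - {"x": 0.185, "y": -0.07, "z": -0.09, "wx": 0, "wy": 0, "wz": -25.6, "hand": 0}
    - {"x": 0.202, "y": -0.0774, "z": -0.09, "wx": 0, "wy": 0, "wz": -25.6, "hand": 0}
    - {"x": 0.202, "y": -0.0774, "z": -0.09, "wx": 0, "wy": 0, "wz": -25.6, "hand": 0}
    - {"x": 0.202, "y": -0.0774, "z": -0.09, "wx": 0, "wy": 0, "wz": -25.6, "hand": 0}

```text
time: 40.88
tool_pos: [0.6366, -0.2062, 0.1155]
tool_rot: [-3.141, 0.001, 0.054]
contact_force: [0.0, 0.3, -0.9]
opening: 0.0117
```

>>> move_arm:
  deltas:
    - {"x": 0, "y": 0, "z": 0.02, "wx": 0, "wy": 0, "wz": 0, "hand": 0}
    - {"x": 0, "y": 0, "z": 0.03, "wx": 0, "wy": 0, "wz": 0, "hand": 0}
    - {"x": 0, "y": 0, "z": 0.03, "wx": 0, "wy": 0, "wz": 0, "hand": 0}

```text
time: 41.25
tool_pos: [0.6367, -0.2063, 0.0852]
tool_rot: [-3.141, 0.002, 0.054]
contact_force: [1.0, 0.5, -1.3]
opening: 0.012
```

>>> move_arm:
  deltas:
    - {"x": 0.001, "y": 0, "z": 0.012, "wx": 0, "wy": 0, "wz": 0, "hand": 0}
    - {"x": 0.001, "y": 0, "z": 0.02, "wx": 0, "wy": 0, "wz": 0, "hand": 0}
    - {"x": 0.001, "y": 0, "z": 0.026, "wx": 0, "wy": 0, "wz": 0, "hand": 0}
    - {"x": 0.001, "y": 0, "z": 0.032, "wx": 0, "wy": 0, "wz": 0, "hand": 0}
    - {"x": 0.001, "y": 0, "z": 0.038, "wx": 0, "wy": 0, "wz": 0, "hand": 0}
    - {"x": 0.001, "y": 0, "z": 0.0415, "wx": 0, "wy": 0, "wz": 0, "hand": 0}
    - {"x": 0.001, "y": 0, "z": 0.0415, "wx": 0, "wy": 0, "wz": 0, "hand": 0}
    - {"x": 0.001, "y": 0, "z": 0.0415, "wx": 0, "wy": 0, "wz": 0, "hand": 0}

```text
time: 42.25
tool_pos: [0.6343, -0.2068, 0.0509]
tool_rot: [3.141, 0.007, 0.055]
contact_force: [-33.1, 3.6, 47.2]
opening: 0.0118
```

>>> move_arm:
  deltas:
    - {"x": 0, "y": 0, "z": -0.01, "wx": 0, "wy": 0, "wz": 0, "hand": 0}
    - {"x": 0, "y": 0, "z": -0.02, "wx": 0, "wy": 0, "wz": 0, "hand": 0}
    - {"x": 0, "y": 0, "z": -0.045, "wx": 0, "wy": 0, "wz": 0, "hand": 0}
    - {"x": 0, "y": 0, "z": -0.045, "wx": 0, "wy": 0, "wz": 0, "hand": 0}

```text
time: 42.75
tool_pos: [0.6401, -0.2067, 0.0908]
tool_rot: [3.14, -0.004, 0.055]
contact_force: [0.5, 0.1, -0.3]
opening: 0.0119
```

```bash
python3 - <<'E'
from meas import *
a,P=snap('scene','s13'); b,Q=snap('side','d13'); s=monitor.observe(); print(s['tool_pos'],s['contact_force'])
u=proj(P,[.64,-.2,.05]).astype(int); v=proj(Q,[.64,-.2,.05]).astype(int); print(u,v)
f=lambda im,c:cv2.resize(im[c[1]-60:c[1]+60,c[0]-65:c[0]+65],None,fx=3,fy=3,interpolation=cv2.INTER_CUBIC)
cv2.imwrite('pics/v13.png',np.hstack([f(a,u),f(b,v)]))
E
```

```text
[ 0.63849402 -0.20607021  0.08837374] [-0.38914205 -0.02167673 -0.54875327]
[190 223] [304 170]
```

View pics/v13.png

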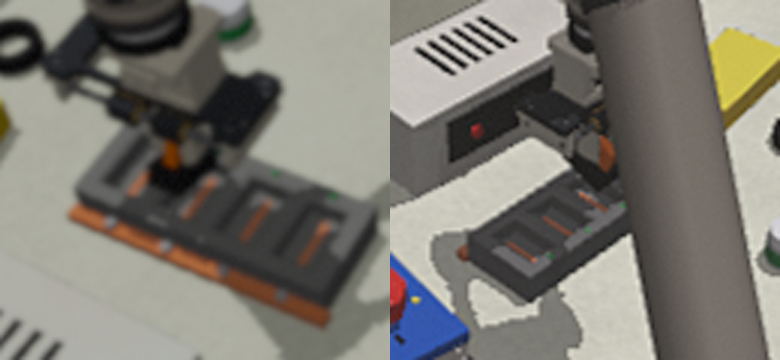

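The fuse has pitched in the grip, with its +x end pushed up, so that end caught the recess edge. I'll set it down on free bench, look, and regrasp.

>>> move_arm:
  deltas:
    - {"x": -0.06, "y": 0, "z": -0.01, "wx": 0, "wy": 0, "wz": 0, "hand": 0}
    - {"x": -0.12, "y": 0, "z": -0.01, "wx": 0, "wy": 0, "wz": 0, "hand": 0}
    - {"x": -0.168, "y": 0, "z": 0.02, "wx": 0, "wy": 0, "wz": 0, "hand": 0}
    - {"x": -0.168, "y": 0, "z": 0.045, "wx": 0, "wy": 0, "wz": 0, "hand": 0}
    - {"x": -0.168, "y": 0, "z": 0.055, "wx": 0, "wy": 0, "wz": 0, "hand": 0}
    - {"x": -0.168, "y": 0, "z": 0.06, "wx": 0, "wy": 0, "wz": 0, "hand": 0}
    - {"x": -0.168, "y": 0, "z": 0.065, "wx": 0, "wy": 0, "wz": 0, "hand": 0}
    - {"x": -0.168, "y": 0, "z": 0.065, "wx": 0, "wy": 0, "wz": 0, "hand": 0}
  grip_force: 8

```text
time: 43.85
tool_pos: [0.4734, -0.2162, 0.0251]
tool_rot: [3.139, -0.004, 0.055]
contact_force: [2.5, -0.8, 3.9]
opening: 0.012
```

>>> move_arm:
  deltas:
    - {"x": 0, "y": 0, "z": 0, "wx": 0, "wy": 0, "wz": 0, "hand": 0.5}
    - {"x": 0, "y": 0, "z": 0, "wx": 0, "wy": 0, "wz": 0, "hand": 0.5}
    - {"x": 0, "y": 0, "z": -0.06, "wx": 0, "wy": 0, "wz": 0, "hand": 0.5}
    - {"x": 0, "y": 0, "z": -0.12, "wx": 0, "wy": 0, "wz": 0, "hand": 0.5}
    - {"x": 0, "y": 0, "z": -0.12, "wx": 0, "wy": 0, "wz": 0, "hand": 0.5}
    - {"x": 0, "y": 0, "z": -0.12, "wx": 0, "wy": 0, "wz": 0, "hand": 0.5}

```text
time: 44.6
tool_pos: [0.4703, -0.2151, 0.1437]
tool_rot: [-3.141, 0.001, 0.054]
contact_force: [0.1, 0.7, -0.9]
opening: 0.0459
```

```bash
python3 fuse.py w14; python3 - <<'E'
import cv2; cv2.imwrite('pics/w14c.png',cv2.imread('pics/w14.png')[100:260,180:400].repeat(2,0).repeat(2,1))
E
```

```text
[ 0.47   -0.2149  0.143 ] 3.121645151637143
[283.2796 198.9951] (474.6797790527344, -215.3867645263672) (43.078758239746094, 12.067479133605957) ang 3.161849021911621 tool dxy 0.004650024484743317 0.0007641170619244579
```

View pics/w14c.png

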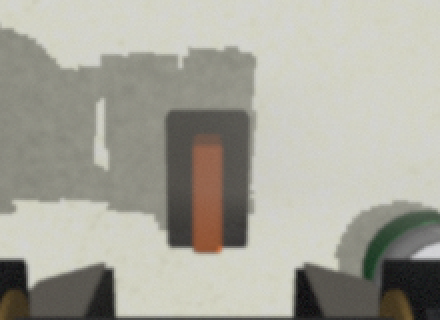

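The fuse now lies flat and square, with its block at crop rows 110–247 and its ridge at columns 193–222.

```bash
python3 - <<'E'
from meas import *
np.set_printoptions(precision=4,suppress=True)
im,P=load('w14'); g=cv2.cvtColor(im,cv2.COLOR_BGR2GRAY).astype(int)
print('colprof@268',g[150:164,270],g[216:232,270]); print('orange col',im[160:176,283].tolist(),im[220:232,283].tolist())
print('cam',-P['R'].T@P['t'])
for q,z in(((283,155),.022),((283,155),0),((283,223.5),.022),((283,170),.054),((283,226),.054),((263.5,190),.022),((303.5,190),.022)): print(q,z,ray(P,*q,z)[:2])
E
```

```text
colprof@268 [142 141 143 140 125 101  84  82  79  81  82  84  82  79] [ 60  60  61  62  60  58  67 114 176 204 207 210 207 206 206 202]
orange col [[76, 81, 84], [77, 82, 83], [78, 81, 82], [77, 84, 85], [77, 82, 83], [77, 82, 85], [77, 84, 90], [78, 88, 103], [75, 86, 108], [75, 88, 110], [76, 89, 112], [75, 88, 114], [75, 92, 123], [75, 95, 135], [79, 99, 146], [77, 100, 148]] [[56, 85, 147], [53, 85, 145], [50, 83, 143], [53, 83, 144], [52, 83, 144], [69, 95, 143], [121, 138, 160], [173, 188, 192], [193, 207, 208], [197, 213, 212], [196, 210, 210], [195, 209, 208]]
cam [ 0.5357 -0.2107  0.3019]
(283, 155) 0.022 [ 0.5063 -0.2133]
(283, 155) 0 [ 0.504  -0.2135]
(283, 223.5) 0.022 [ 0.4454 -0.2167]
(283, 170) 0.054 [ 0.4983 -0.2136]
(283, 226) 0.054 [ 0.4536 -0.2161]
(263.5, 190) 0.022 [ 0.475 -0.198]
(303.5, 190) 0.022 [ 0.477  -0.2328]
```

>>> move_arm:
  deltas:
    - {"x": 0.0047, "y": 0.0005, "z": 0.05, "wx": 0, "wy": 0, "wz": 0, "hand": 0.5}
    - {"x": 0.0047, "y": 0.0005, "z": 0.1, "wx": 0, "wy": 0, "wz": 0, "hand": 0.5}
    - {"x": 0.0047, "y": 0.0005, "z": 0.1165, "wx": 0, "wy": 0, "wz": 0, "hand": 0.5}
    - {"x": 0.0047, "y": 0.0005, "z": 0.1165, "wx": 0, "wy": 0, "wz": 0, "hand": 0.5}
    - {"x": 0.0047, "y": 0.0005, "z": 0.1165, "wx": 0, "wy": 0, "wz": 0, "hand": 0}
    - {"x": 0.0047, "y": 0.0005, "z": 0.1165, "wx": 0, "wy": 0, "wz": 0, "hand": 0}
    - {"x": 0.0047, "y": 0.0005, "z": 0.1165, "wx": 0, "wy": 0, "wz": 0, "hand": 0}
    - {"x": 0.0047, "y": 0.0005, "z": 0.1165, "wx": 0, "wy": 0, "wz": 0, "hand": 0}
  grip_force: 45

```text
time: 45.65
tool_pos: [0.4758, -0.2158, 0.0283]
tool_rot: [3.141, -0.001, 0.055]
contact_force: [0.2, 0.3, -0.6]
opening: 0.0118
```

>>> move_arm:
  deltas:
    - {"x": 0, "y": 0, "z": -0.05, "wx": 0, "wy": 0, "wz": 0, "hand": 0}
    - {"x": 0.04, "y": 0, "z": -0.07, "wx": 0, "wy": 0, "wz": 0, "hand": 0}
    - {"x": 0.09, "y": 0, "z": -0.07, "wx": 0, "wy": 0, "wz": 0, "hand": 0}
    - {"x": 0.13, "y": 0, "z": -0.07, "wx": 0, "wy": 0, "wz": 0, "hand": 0}
    - {"x": 0.16, "y": 0, "z": -0.07, "wx": 0, "wy": 0, "wz": 0, "hand": 0}
    - {"x": 0.16, "y": 0, "z": -0.07, "wx": 0, "wy": 0, "wz": 0, "hand": 0}
    - {"x": 0.16, "y": 0, "z": -0.07, "wx": 0, "wy": 0, "wz": 0, "hand": 0}

```text
time: 46.52
tool_pos: [0.6344, -0.2068, 0.0974]
tool_rot: [-3.141, 0.002, 0.055]
contact_force: [-0.1, 0.8, -0.2]
opening: 0.0116
```

>>> move_arm:
  deltas:
    - {"x": 0.002, "y": -0.0003, "z": 0.015, "wx": 0, "wy": 0, "wz": 0, "hand": 0}
    - {"x": 0.002, "y": -0.0003, "z": 0.024, "wx": 0, "wy": 0, "wz": 0, "hand": 0}
    - {"x": 0.002, "y": -0.0003, "z": 0.028, "wx": 0, "wy": 0, "wz": 0, "hand": 0}
    - {"x": 0.002, "y": -0.0003, "z": 0.032, "wx": 0, "wy": 0, "wz": 0, "hand": 0}
    - {"x": 0.002, "y": -0.0003, "z": 0.036, "wx": 0, "wy": 0, "wz": 0, "hand": 0}
    - {"x": 0.002, "y": -0.0003, "z": 0.036, "wx": 0, "wy": 0, "wz": 0, "hand": 0}

```text
time: 47.28
tool_pos: [0.6372, -0.2065, 0.0616]
tool_rot: [-3.141, 0.0, 0.054]
contact_force: [0.3, 0.1, -0.3]
opening: 0.0117
```

>>> move_arm:
  deltas:
    - {"x": 0, "y": 0, "z": 0.004, "wx": 0, "wy": 0, "wz": 0, "hand": 0}
    - {"x": 0, "y": 0, "z": 0.008, "wx": 0, "wy": 0, "wz": 0, "hand": 0}
    - {"x": 0, "y": 0, "z": 0.012, "wx": 0, "wy": 0, "wz": 0, "hand": 0}
    - {"x": 0, "y": 0, "z": 0.015, "wx": 0, "wy": 0, "wz": 0, "hand": 0}
    - {"x": 0, "y": 0, "z": 0.016, "wx": 0, "wy": 0, "wz": 0, "hand": 0}
    - {"x": 0, "y": 0, "z": 0.016, "wx": 0, "wy": 0, "wz": 0, "hand": 0}

```text
time: 48.02
tool_pos: [0.6374, -0.2066, 0.0463]
tool_rot: [3.141, -0.0, 0.054]
contact_force: [-2.0, -0.1, 3.1]
opening: 0.0118
```

>>> move_arm:
  deltas:
    - {"x": 0, "y": 0, "z": 0.001, "wx": 0, "wy": 0, "wz": 0, "hand": 0}
    - {"x": 0, "y": 0, "z": 0, "wx": 0, "wy": 0, "wz": 0, "hand": 0.4}
    - {"x": 0, "y": 0, "z": 0, "wx": 0, "wy": 0, "wz": 0, "hand": 0.4}
    - {"x": 0, "y": 0, "z": -0.05, "wx": 0, "wy": 0, "wz": 0, "hand": 0.4}
    - {"x": -0.02, "y": -0.045, "z": -0.1, "wx": 0, "wy": 0, "wz": 0, "hand": 0.5}
    - {"x": -0.05, "y": -0.095, "z": -0.12, "wx": 0, "wy": 0, "wz": 4, "hand": 0.5}
    - {"x": -0.075, "y": -0.15, "z": -0.12, "wx": 0, "wy": 0, "wz": 8, "hand": 0.5}
    - {"x": -0.1, "y": -0.205, "z": -0.12, "wx": 0, "wy": 0, "wz": 12, "hand": 0.5}

```text
time: 49.02
tool_pos: [0.5262, -0.0072, 0.1662]
tool_rot: [-3.141, -0.001, -0.158]
contact_force: [0.4, 0.7, 1.0]
opening: 0.0461
```

```bash
python3 - <<'E'
from meas import *
s=monitor.observe(); print(s['tool_pos'],s['tool_rot'])
a,P=snap('scene','s15'); b,Q=snap('side','d15')
u=proj(P,[.64,-.2,.05]).astype(int)
cv2.imwrite('pics/v15.png',cv2.resize(a[u[1]-55:u[1]+55,u[0]-70:u[0]+70],None,fx=4,fy=4,interpolation=cv2.INTER_CUBIC))
for t,im,C in(('s',a,P),('d',b,Q)):
    for ar,c,p in blobs(im,*ORANGE,amin=15):
        X=ray(C,*c,.04)
        if .3<X[0]<.69 and -.5<X[1]<.5: print(t,ar,X[:2])
E
```

```text
[ 0.52617194 -0.00715374  0.1662185 ] [-3.14141534e+00 -1.44717945e-03 -1.57909509e-01]
s 69 [ 0.6222934  -0.22310376]
s 44 [0.40966031 0.2188639 ]
s 19 [0.56673905 0.09850518]
s 73 [0.44206043 0.42799458]
s 16 [0.65448691 0.18701611]
d 43 [0.42134708 0.21519341]
d 53 [0.45179942 0.42376065]
```

View pics/v15.png

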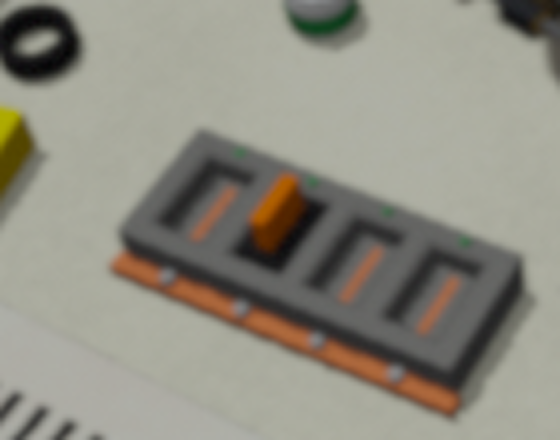

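The first fuse sits flush in slot_c at about (280,215) in the crop. On to the second fuse.

>>> move_arm:
  deltas:
    - {"x": -0.03, "y": -0.045, "z": 0, "wx": 0, "wy": 0, "wz": 4.2, "hand": 0.5}
    - {"x": -0.065, "y": -0.095, "z": 0, "wx": 0, "wy": 0, "wz": 4.2, "hand": 0.5}
    - {"x": -0.1, "y": -0.145, "z": 0, "wx": 0, "wy": 0, "wz": 4.2, "hand": 0.5}
    - {"x": -0.13, "y": -0.19, "z": 0.01, "wx": 0, "wy": 0, "wz": 4.2, "hand": 0.5}
    - {"x": -0.142, "y": -0.208, "z": 0.016, "wx": 0, "wy": 0, "wz": 4.2, "hand": 0.5}
    - {"x": -0.142, "y": -0.208, "z": 0.016, "wx": 0, "wy": 0, "wz": 4.2, "hand": 0.5}
    - {"x": -0.142, "y": -0.208, "z": 0.016, "wx": 0, "wy": 0, "wz": 4.2, "hand": 0.5}
    - {"x": -0.142, "y": -0.208, "z": 0.016, "wx": 0, "wy": 0, "wz": 4.2, "hand": 0.5}

```text
time: 50.12
tool_pos: [0.4196, 0.218, 0.15]
tool_rot: [-3.142, -0.001, -0.23]
contact_force: [0.9, -0.5, -0.4]
opening: 0.0457
```

```bash
python3 fuse.py w16
```

```text
[0.4195 0.218  0.1499] -13.172370009080117
[280.0928 205.1353] (418.03302001953125, 220.9210662841797) (12.407402992248535, 42.85840606689453) ang -13.129295349121094 tool dxy -0.002144330050129815 -0.0025137276085593625
```

>>> move_arm:
  deltas:
    - {"x": -0.0018, "y": -0.0025, "z": 0.05, "wx": 0, "wy": 0, "wz": 0, "hand": 0.5}
    - {"x": -0.0018, "y": -0.0025, "z": 0.1, "wx": 0, "wy": 0, "wz": 0, "hand": 0.5}
    - {"x": -0.0018, "y": -0.0025, "z": 0.1225, "wx": 0, "wy": 0, "wz": 0, "hand": 0.5}
    - {"x": -0.0018, "y": -0.0025, "z": 0.1225, "wx": 0, "wy": 0, "wz": 0, "hand": 0.5}
    - {"x": -0.0018, "y": -0.0025, "z": 0.1225, "wx": 0, "wy": 0, "wz": 0, "hand": 0}
    - {"x": -0.0018, "y": -0.0025, "z": 0.1225, "wx": 0, "wy": 0, "wz": 0, "hand": 0}
    - {"x": -0.0018, "y": -0.0025, "z": 0.1225, "wx": 0, "wy": 0, "wz": 0, "hand": 0}
    - {"x": -0.0018, "y": -0.0025, "z": 0.1225, "wx": 0, "wy": 0, "wz": 0, "hand": 0}
  grip_force: 45

```text
time: 51.18
tool_pos: [0.4179, 0.2217, 0.0278]
tool_rot: [-3.141, -0.001, -0.228]
contact_force: [-1.7, -0.4, 4.2]
opening: 0.0114
```

>>> move_arm:
  deltas:
    - {"x": 0, "y": 0, "z": -0.06, "wx": 0, "wy": 0, "wz": 0, "hand": 0}
    - {"x": 0.02, "y": 0.021, "z": -0.11, "wx": 0, "wy": 0, "wz": 0, "hand": 0}
    - {"x": 0.06, "y": 0.063, "z": -0.12, "wx": 0, "wy": 0, "wz": -4, "hand": 0}
    - {"x": 0.1, "y": 0.105, "z": -0.12, "wx": 0, "wy": 0, "wz": -8, "hand": 0}
    - {"x": 0.14, "y": 0.147, "z": -0.12, "wx": 0, "wy": 0, "wz": -12, "hand": 0}
    - {"x": 0.18, "y": 0.19, "z": -0.12, "wx": 0, "wy": 0, "wz": -16.2, "hand": 0}
    - {"x": 0.22, "y": 0.232, "z": -0.12, "wx": 0, "wy": 0, "wz": -16.2, "hand": 0}
    - {"x": 0.26, "y": 0.274, "z": -0.1, "wx": 0, "wy": 0, "wz": -16.2, "hand": 0}

```text
time: 52.18
tool_pos: [0.6106, -0.106, 0.1286]
tool_rot: [3.14, -0.004, 0.054]
contact_force: [0.3, 0.6, -1.3]
opening: 0.0118
```

```bash
python3 - <<'E'
from meas import *
s=monitor.observe(); print(s['tool_pos'],s['tool_rot'],s['opening'])
E
```

```text
[ 0.61061207 -0.10604064  0.12863771] [ 3.14041175 -0.00353346  0.05441346] 0.011841588778691086
```

>>> move_arm:
  deltas:
    - {"x": 0.0227, "y": 0.0439, "z": 0.01, "wx": 0, "wy": 0, "wz": 0, "hand": 0}
    - {"x": 0.0227, "y": 0.0439, "z": 0.03, "wx": 0, "wy": 0, "wz": 0, "hand": 0}
    - {"x": 0.0227, "y": 0.0439, "z": 0.03, "wx": 0, "wy": 0, "wz": 0, "hand": 0}
    - {"x": 0.0227, "y": 0.0439, "z": 0.03, "wx": 0, "wy": 0, "wz": 0, "hand": 0}

```text
time: 52.68
tool_pos: [0.634, -0.1461, 0.098]
tool_rot: [3.141, -0.0, 0.055]
contact_force: [0.0, 0.3, -0.5]
opening: 0.0119
```

>>> move_arm:
  deltas:
    - {"x": 0, "y": 0.0004, "z": 0.015, "wx": 0, "wy": 0, "wz": 0, "hand": 0}
    - {"x": 0, "y": 0.0004, "z": 0.024, "wx": 0, "wy": 0, "wz": 0, "hand": 0}
    - {"x": 0, "y": 0.0004, "z": 0.028, "wx": 0, "wy": 0, "wz": 0, "hand": 0}
    - {"x": 0, "y": 0.0004, "z": 0.032, "wx": 0, "wy": 0, "wz": 0, "hand": 0}
    - {"x": 0, "y": 0.0004, "z": 0.036, "wx": 0, "wy": 0, "wz": 0, "hand": 0}
    - {"x": 0, "y": 0.0004, "z": 0.036, "wx": 0, "wy": 0, "wz": 0, "hand": 0}

```text
time: 53.42
tool_pos: [0.6338, -0.147, 0.061]
tool_rot: [-3.141, 0.0, 0.055]
contact_force: [0.1, 0.9, -1.1]
opening: 0.0116
```

>>> move_arm:
  deltas:
    - {"x": 0, "y": 0, "z": 0.004, "wx": 0, "wy": 0, "wz": 0, "hand": 0}
    - {"x": 0, "y": 0, "z": 0.008, "wx": 0, "wy": 0, "wz": 0, "hand": 0}
    - {"x": 0, "y": 0, "z": 0.012, "wx": 0, "wy": 0, "wz": 0, "hand": 0}
    - {"x": 0, "y": 0, "z": 0.015, "wx": 0, "wy": 0, "wz": 0, "hand": 0}
    - {"x": 0, "y": 0, "z": 0.0165, "wx": 0, "wy": 0, "wz": 0, "hand": 0}
    - {"x": 0, "y": 0, "z": 0.0165, "wx": 0, "wy": 0, "wz": 0, "hand": 0}

```text
time: 54.18
tool_pos: [0.6339, -0.1471, 0.0459]
tool_rot: [3.141, -0.0, 0.055]
contact_force: [-2.9, 0.5, 6.5]
opening: 0.0115
```

>>> move_arm:
  deltas:
    - {"x": 0, "y": 0, "z": 0, "wx": 0, "wy": 0, "wz": 0, "hand": 0.4}
    - {"x": 0, "y": 0, "z": 0, "wx": 0, "wy": 0, "wz": 0, "hand": 0.4}
    - {"x": 0, "y": 0, "z": -0.05, "wx": 0, "wy": 0, "wz": 0, "hand": 0.4}
    - {"x": 0, "y": 0, "z": -0.11, "wx": 0, "wy": 0, "wz": 0, "hand": 0.5}
    - {"x": -0.016, "y": -0.058, "z": -0.13, "wx": 0, "wy": 0, "wz": -4, "hand": 0.5}
    - {"x": -0.032, "y": -0.116, "z": -0.14, "wx": 0, "wy": 0, "wz": -8, "hand": 0.5}
    - {"x": -0.048, "y": -0.174, "z": -0.14, "wx": 0, "wy": 0, "wz": -12, "hand": 0.5}
    - {"x": -0.064, "y": -0.232, "z": -0.14, "wx": 0, "wy": 0, "wz": -19, "hand": 0.5}

```text
time: 55.18
tool_pos: [0.5568, 0.0828, 0.185]
tool_rot: [3.141, -0.001, 0.389]
contact_force: [0.1, 0.3, -0.1]
opening: 0.0458
```

```bash
python3 - <<'E'
from meas import *
s=monitor.observe(); print(s['tool_pos'],s['tool_rot'])
E
```

```text
[0.55675978 0.08276569 0.18502086] [ 3.14131986e+00 -7.94674504e-04  3.89134256e-01]
```

>>> move_arm:
  deltas:
    - {"x": 0.005, "y": -0.06, "z": 0, "wx": 0, "wy": 0, "wz": 0, "hand": 0.5}
    - {"x": 0.01, "y": -0.12, "z": 0, "wx": 0, "wy": 0, "wz": 0, "hand": 0.5}
    - {"x": 0.014, "y": -0.18, "z": 0, "wx": 0, "wy": 0, "wz": 0, "hand": 0.5}
    - {"x": 0.019, "y": -0.24, "z": 0, "wx": 0, "wy": 0, "wz": 0, "hand": 0.5}
    - {"x": 0.024, "y": -0.3, "z": 0.01, "wx": 0, "wy": 0, "wz": 0, "hand": 0.5}
    - {"x": 0.028, "y": -0.36, "z": 0.035, "wx": 0, "wy": 0, "wz": 0, "hand": 0.5}
    - {"x": 0.028, "y": -0.36, "z": 0.035, "wx": 0, "wy": 0, "wz": 0, "hand": 0.5}
    - {"x": 0.028, "y": -0.36, "z": 0.035, "wx": 0, "wy": 0, "wz": 0, "hand": 0.5}

```text
time: 56.18
tool_pos: [0.4477, 0.4251, 0.1495]
tool_rot: [3.141, 0.0, 0.387]
contact_force: [-0.7, 0.2, 0.6]
opening: 0.0455
```

```bash
python3 fuse.py w17
```

```text
[0.4484 0.4246 0.15  ] 22.094908363293445
[279.7748 202.5447] (447.6065673828125, 427.4872131347656) (44.267738342285156, 13.187859535217285) ang 22.18398666381836 tool dxy 0.00038750117496718316 -0.0030117319822596136
```

>>> move_arm:
  deltas:
    - {"x": 0.0003, "y": -0.003, "z": 0.05, "wx": 0, "wy": 0, "wz": 0, "hand": 0.5}
    - {"x": 0.0003, "y": -0.003, "z": 0.1, "wx": 0, "wy": 0, "wz": 0, "hand": 0.5}
    - {"x": 0.0003, "y": -0.003, "z": 0.1225, "wx": 0, "wy": 0, "wz": 0, "hand": 0.5}
    - {"x": 0.0003, "y": -0.003, "z": 0.1225, "wx": 0, "wy": 0, "wz": 0, "hand": 0.5}
    - {"x": 0.0003, "y": -0.003, "z": 0.1225, "wx": 0, "wy": 0, "wz": 0, "hand": 0}
    - {"x": 0.0003, "y": -0.003, "z": 0.1225, "wx": 0, "wy": 0, "wz": 0, "hand": 0}
    - {"x": 0.0003, "y": -0.003, "z": 0.1225, "wx": 0, "wy": 0, "wz": 0, "hand": 0}
    - {"x": 0.0003, "y": -0.003, "z": 0.1225, "wx": 0, "wy": 0, "wz": 0, "hand": 0}
  grip_force: 45

```text
time: 57.22
tool_pos: [0.4472, 0.4282, 0.0279]
tool_rot: [3.142, -0.001, 0.386]
contact_force: [0.2, -0.1, 2.0]
opening: 0.012
```

>>> move_arm:
  deltas:
    - {"x": 0, "y": 0, "z": -0.06, "wx": 0, "wy": 0, "wz": 0, "hand": 0}
    - {"x": 0, "y": 0, "z": -0.12, "wx": 0, "wy": 0, "wz": 0, "hand": 0}
    - {"x": -0.001, "y": 0.03, "z": -0.16, "wx": 0, "wy": 0, "wz": 0, "hand": 0}
    - {"x": -0.004, "y": 0.09, "z": -0.16, "wx": 0, "wy": 0, "wz": 5, "hand": 0}
    - {"x": -0.007, "y": 0.15, "z": -0.16, "wx": 0, "wy": 0, "wz": 10, "hand": 0}
    - {"x": -0.009, "y": 0.21, "z": -0.16, "wx": 0, "wy": 0, "wz": 15, "hand": 0}
    - {"x": -0.012, "y": 0.27, "z": -0.16, "wx": 0, "wy": 0, "wz": 19, "hand": 0}
    - {"x": -0.014, "y": 0.33, "z": -0.16, "wx": 0, "wy": 0, "wz": 19, "hand": 0}

```text
time: 58.22
tool_pos: [0.5585, 0.1153, 0.1874]
tool_rot: [3.142, -0.0, 0.054]
contact_force: [1.4, -0.1, -0.9]
opening: 0.0119
```

```bash
python3 - <<'E'
from meas import *
s=monitor.observe(); print(s['tool_pos'],s['tool_rot'])
E
```

```text
[0.55850174 0.11530357 0.18742352] [ 3.14155507e+00 -1.57289959e-04  5.39830170e-02]
```

>>> move_arm:
  deltas:
    - {"x": 0.018, "y": 0.058, "z": 0, "wx": 0, "wy": 0, "wz": 0, "hand": 0}
    - {"x": 0.035, "y": 0.116, "z": 0, "wx": 0, "wy": 0, "wz": 0, "hand": 0}
    - {"x": 0.052, "y": 0.174, "z": 0.02, "wx": 0, "wy": 0, "wz": 0, "hand": 0}
    - {"x": 0.0612, "y": 0.2076, "z": 0.06, "wx": 0, "wy": 0, "wz": 0, "hand": 0}
    - {"x": 0.0612, "y": 0.2076, "z": 0.088, "wx": 0, "wy": 0, "wz": 0, "hand": 0}
    - {"x": 0.0612, "y": 0.2076, "z": 0.088, "wx": 0, "wy": 0, "wz": 0, "hand": 0}
    - {"x": 0.0612, "y": 0.2076, "z": 0.088, "wx": 0, "wy": 0, "wz": 0, "hand": 0}
    - {"x": 0.0612, "y": 0.2076, "z": 0.088, "wx": 0, "wy": 0, "wz": 0, "hand": 0}

```text
time: 59.22
tool_pos: [0.6316, -0.0864, 0.1012]
tool_rot: [3.141, -0.003, 0.056]
contact_force: [0.1, -0.3, -0.8]
opening: 0.0123
```

>>> move_arm:
  deltas:
    - {"x": -0.0008, "y": 0.0002, "z": 0.018, "wx": 0, "wy": 0, "wz": 0, "hand": 0}
    - {"x": -0.0008, "y": 0.0002, "z": 0.027, "wx": 0, "wy": 0, "wz": 0, "hand": 0}
    - {"x": -0.0008, "y": 0.0002, "z": 0.031, "wx": 0, "wy": 0, "wz": 0, "hand": 0}
    - {"x": -0.0008, "y": 0.0002, "z": 0.035, "wx": 0, "wy": 0, "wz": 0, "hand": 0}
    - {"x": -0.0008, "y": 0.0002, "z": 0.039, "wx": 0, "wy": 0, "wz": 0, "hand": 0}
    - {"x": -0.0008, "y": 0.0002, "z": 0.039, "wx": 0, "wy": 0, "wz": 0, "hand": 0}

```text
time: 59.98
tool_pos: [0.6297, -0.0871, 0.0601]
tool_rot: [-3.142, 0.0, 0.054]
contact_force: [0.4, 0.0, -0.9]
opening: 0.0115
```

>>> move_arm:
  deltas:
    - {"x": 0, "y": 0, "z": 0.004, "wx": 0, "wy": 0, "wz": 0, "hand": 0}
    - {"x": 0, "y": 0, "z": 0.008, "wx": 0, "wy": 0, "wz": 0, "hand": 0}
    - {"x": 0, "y": 0, "z": 0.012, "wx": 0, "wy": 0, "wz": 0, "hand": 0}
    - {"x": 0, "y": 0, "z": 0.0145, "wx": 0, "wy": 0, "wz": 0, "hand": 0}
    - {"x": 0, "y": 0, "z": 0.0155, "wx": 0, "wy": 0, "wz": 0, "hand": 0}
    - {"x": 0, "y": 0, "z": 0.0155, "wx": 0, "wy": 0, "wz": 0, "hand": 0}

```text
time: 60.72
tool_pos: [0.6297, -0.0871, 0.0459]
tool_rot: [3.141, 0.0, 0.055]
contact_force: [-2.8, 0.7, 6.6]
opening: 0.012
```

>>> move_arm:
  deltas:
    - {"x": 0, "y": 0, "z": 0, "wx": 0, "wy": 0, "wz": 0, "hand": 0.4}
    - {"x": 0, "y": 0, "z": 0, "wx": 0, "wy": 0, "wz": 0, "hand": 0.4}
    - {"x": 0, "y": 0, "z": -0.05, "wx": 0, "wy": 0, "wz": 0, "hand": 0.4}
    - {"x": 0, "y": 0, "z": -0.11, "wx": 0, "wy": 0, "wz": 0, "hand": 0.4}
    - {"x": -0.05, "y": 0, "z": -0.17, "wx": 0, "wy": 0, "wz": 0, "hand": 0.4}
    - {"x": -0.1, "y": 0, "z": -0.23, "wx": 0, "wy": 0, "wz": 0, "hand": 0.4}
    - {"x": -0.1, "y": 0, "z": -0.28, "wx": 0, "wy": 0, "wz": 0, "hand": 0.4}
    - {"x": -0.1, "y": 0, "z": -0.28, "wx": 0, "wy": 0, "wz": 0, "hand": 0.4}

```text
time: 61.72
tool_pos: [0.5305, -0.093, 0.3297]
tool_rot: [3.138, -0.008, 0.054]
contact_force: [-0.0, 0.1, -0.7]
opening: 0.0367
```

```bash
python3 - <<'E'
from meas import *
s=monitor.observe(); print(s['time'],s['tool_pos'],s['contact_force'])
w,_=snap('wrist','w18'); a,_=snap('scene','s18'); b,_=snap('side','d18')
cv2.imwrite('pics/v18a.png',np.vstack([w[:240],a[130:400]])); 
cv2.imwrite('pics/v18b.png',b)
E
```

```text
61.725 [ 0.53047941 -0.09300334  0.32968842] [-0.01583455  0.13613388 -0.6760894 ]
```

View pics/v18a.png

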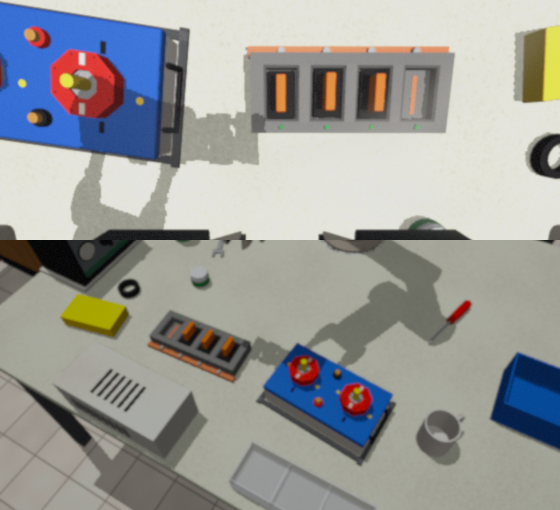

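View pics/v18b.png

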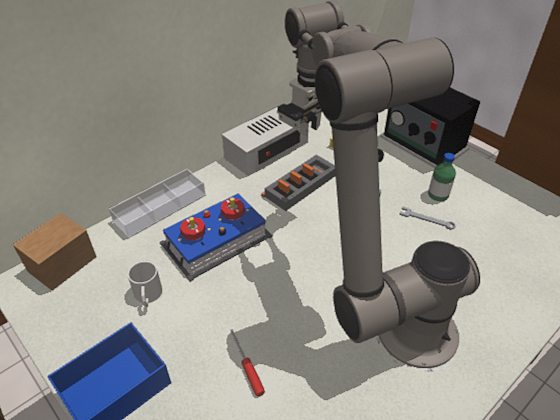

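```bash
python3 - <<'E'
from meas import *
import meas
meas.RED=((-8,100,70),(8,255,255))
im,P=load('w18'); im[235:]=0
for r in rings(im,P,z=.108): print(r)
robot.hand_in()
E
```

```text
(array([0.62333389, 0.13167119]), np.float64(174.83370827052184), np.float64(0.052280725904992685), array([0.62382323, 0.12870326]))
the job is handed in; nothing more can be done
```

The job is done and handed in at about 62 s of robot time, well inside the 210 s limit.

- **Disks:** one is seated in each mouth. The tool reached full-seat height with almost no contact force.
- **Rings:** both were turned about 82° clockwise and sank about 4 mm, to home. Their marks measured 174.7° and 175.2° against the battery's 174.7°. The final picture gave 174.8° for the ring on mouth B. The ring on mouth A was only seen by eye in the final pictures, and its angle was not measured again there.
- **Fuses:** only three were on the bench. After the rings were home, I pressed them flush into slots a, b and c; slot d stays empty.
- **Failed attempt:** the first fuse caught the recess edge in slot c at about 47 N upward and 33 N sideways. I set it down on the bench, looked again, regrasped it and seated it cleanly.
- **Last check:** the final pictures show no loose ring or fuse. The tin, tape and mug look undisturbed, and the arm is clear of everything.

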